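# Weigh in a tub of hex nuts on the spring scale

### The arm

A 6-joint arm with a two-finger parallel gripper is mounted at the origin on the work surface. World frame = base frame: x ahead of the robot, y to its left, z up, the work surface at z = 0. Lengths are in mm, angles in rad, forces in N, time in s.
With the tool pointing down it reaches from about 400 to 925 mm from the base axis. Payload 12.5 kg.
Tool frame: the origin (TCP) lies midway between the tips of the shut fingers; the grasp point (between the pads) lies 19 mm behind it (env.grip_depth is the distance from the TCP to the grasp point, in mm); z points along the fingers, y is the line along which they close (so a half turn about z gives the same grasp; the last joint's range is limited). The gripper opens to 95 mm and grips with 3 to 60 N. Pads are 20 mm wide; open, the fingers measure 119 mm over their backs; the gripper's body (75 mm by 180 mm) begins 59 mm behind the grasp point.
Start: joints at [-1.362, 0.491, 1.559, -0, 1.092, -0.106], TCP at [193.54, -594.297, 214.661] pointing down, gripper open.
Joint ranges: [-3.1, 3.1], [-0.84, 2.19], [0.05, 2.79], [-1.13, 4.28], [0.06, 2.93], [-2.69, 2.69]. Speed limits (rad/s): [2.22, 2.22, 2.79, 3.14, 3.14, 3.14].

### API

Orientations are given as [roll, pitch, yaw] about the fixed x, y, z axes, in that order (R = Rz(yaw) Ry(pitch) Rx(roll)).
In Python, from cell import monitor, viewer, order, env gives the robot as it stands.
- The arm moves only by the tool move_arm, never from a script. Its argument "moves" is one flat list of numbers, 4 for each row, row after row: the shift along the tool's x, y, z normalised to -1 to 1, where 1 is 0.15 m, then the turn about the tool's z normalised to -1 to 1, where 1 is pi/2 rad. A call has 1 to 10 rows; each row shifts and turns the commanded pose from where the row before left it, along the tool's axes as they then stand; what a row does not reach is not made up. A row lasts 1/8 s, in which the tool goes at most 62.5 mm and 10.7 degrees, less where a joint would pass 70% of its speed; a pose out of reach is approached as far as the arm can. A call with a number of a shift or a turn outside -1 to 1 is refused whole. A call with a gripper value outside its range is refused whole. "claw" is the finger opening in mm, from 0 to 95.1, set as the call begins (left out, the last holds). The fingers move at their own pace and stop on an object; the grip force is fixed at half the most. Time passes only in rows, so rows that do not move let the fingers close. It gives the time, the measured TCP pose, the force, the opening and the grip force at its end, in the units of the state.
- monitor.state(): the state, without advancing time (a new reading comes with each control period).
- viewer.read_camera(name): name is "scene" or "side" or "wrist"; returns the picture (420x560x3 uint8, red, green, blue); there is no depth.
- viewer.camera_info(name): a dict with "K" (3x3 intrinsics, pixels), "camera_from_world" (4x4, takes a point from world to camera coordinates). Camera axes: x right, y down, z forward; pixel columns grow to the right and rows downward; lengths in mm; the calibration is good to about 2 mm. A picture is of the moment at which its call begins: read the wrist's pose just before it. camera_info takes no time and is no camera call; for the wrist camera it gives the pose at the moment of the call.
- order.job_done(): hands the job in; it is judged then, once.
The state is a dict: "t": time; "joints": joint angles; "qvel": joint speeds; "tau": joint torques, N m; "eef_pos": TCP position; "tcp_rot": TCP orientation; "ft_force": force on the tool from outside, world axes, zero at the start; "moment": the same for the moment, N m; "opening": opening from 0.0 (shut) to 1.0 (fully open); "grip_force": force on a finger pad.
Only numpy, scipy, OpenCV 4.12 (cv2) and the standard library are available. Lean on these libraries where they do the work, as an engineer would, in place of code of your own. Each camera call takes 0.05 s, during which the arm holds its last target. There are 200 camera calls.

### The job

Open the blue parts tub by tipping its lid up by the red lug while the heel end stays on the rim, then lift the lid off and lay it flat, lug up, on the bench, and gather every loose nut on the bench into the tub. Pick the tub up by its handle and pour the whole lot into the scale's hanging pan, so that all the nuts lie in the pan and their weight alone drops it onto its stop. Then stand the empty tub back on its mat, seat the lid on it again, and leave the glue, tape measure and screwdriver where they are.

Things in the scene. Friction and masses are not known exactly. Their poses are not given: they have to be found in the camera images.
- tub: Blue sheet-metal parts tub, 170 (x) x 100 (y) x 50 (z) mm outside, walls and floor 4 mm, open on top, about 280 g, plain rectangular side walls. Origin: centre of its underside; z up; +x is the pouring (nose) end. Flat floor inside from x = -81 to -5 mm, then a ramp up to the nose edge. Starts on the mat, lid on, three nuts inside on the flat floor.
- tub_handle (a point): Centre of the tub's black grab handle, (-140, 0, 50) mm in the tub's frame: a bar 76 mm long along the tub's y, 42 high, 16 thick, its top leaning 15 degrees back, away from the tub. Two 8 mm brackets at y = +-34 mm, 36 mm above the underside, join it to the heel wall; between them a finger has a gap of 46 mm at mid-height, 60 mm wide.
- tub_heel (a point): Middle of the tub's rim at the heel (handle) end, (-85, 0, 50) mm in the tub's frame.
- tub_nose (a point): Middle of the tub's nose edge over which it pours, (85, 0, 50) mm in the tub's frame. The ramp to it rises 27 degrees and is slippery oiled steel (friction about 0.3), so the nuts slide out when the tub is tipped nose-down by about 50 to 60 degrees.
- lid: Loose aluminium lid, plate 181 x 106 x 3 mm, about 100 g. Origin on the plate's underside; seated, it is 50 mm above the tub's origin with axes as the tub's (fits one way round only, with 3 mm play). Below: two 6 mm deep ribs that go inside the tub's side walls, and a 6 mm lip that hangs before the nose edge; on the bench it rests on these, origin 6 mm up.
- lid_lug (a point): Centre of the red upright lifting lug at the nose end of the lid, (72, 0, 17) mm in the lid's frame: 10 mm thick along the lid's x, 44 mm wide along y, standing 28 mm above the plate.
- lid_heel (a point): Middle of the lid's underside over the heel rim, (-85, 0, 0) mm in the lid's frame; it meets tub_heel when seated. The lid is tipped up about this end.
- lid_nose (a point): Middle of the lid's underside over the nose edge, (85, 0, 0) mm in the lid's frame; it meets tub_nose when seated.
- mat: Black rubber mat, 260 x 140 x 3 mm, fixed to the bench: the tub's place. Origin at the centre of its underside, x along its length.
- scale: Green spring scale fixed to the bench: base 180 (x) x 330 (y) x 12 mm, two posts 22 mm square at y = +-150 mm, 214 mm high, from which two springs in 24 mm barrels (at y = +-121 mm, down to 162 mm) hang the pan; open in front (-x), behind and on top. Origin: centre of the base's underside.
- pan_floor (a point): Centre of the inner floor of the hanging aluminium pan, 190 (x) x 200 (y) mm outside, walls 4 mm, 50 mm high over all (45 mm above the floor). 67 mm above the bench when empty, rim at 112 mm; moves down with the pan. Axes as the scale's.
- pan (a joint): How far the pan has sunk, m: 0 empty, 0.025 when it rests on the rubber-topped stop below it. It begins to sink at 110 g and is on the stop from about 290 g (five nuts or more), spring rate 70 N/m.
- nut1: Steel hex nut, 30 mm across flats, 35 mm across corners, 16 mm thick, 62 g, with a dark threaded hole; origin at its centre, z along the hole axis (either face may be up). One of the three that start in the tub.
- nut2: Steel hex nut, 30 mm across flats, 35 mm across corners, 16 mm thick, 62 g, with a dark threaded hole; origin at its centre, z along the hole axis (either face may be up). One of the three that start in the tub.
- nut3: Steel hex nut, 30 mm across flats, 35 mm across corners, 16 mm thick, 62 g, with a dark threaded hole; origin at its centre, z along the hole axis (either face may be up). One of the three that start in the tub.
- nut4: Steel hex nut, 30 mm across flats, 35 mm across corners, 16 mm thick, 62 g, with a dark threaded hole; origin at its centre, z along the hole axis (either face may be up). May be absent (None); if present it starts loose on the bench.
- nut5: Steel hex nut, 30 mm across flats, 35 mm across corners, 16 mm thick, 62 g, with a dark threaded hole; origin at its centre, z along the hole axis (either face may be up). May be absent (None); if present it starts loose on the bench.
- nut6: Steel hex nut, 30 mm across flats, 35 mm across corners, 16 mm thick, 62 g, with a dark threaded hole; origin at its centre, z along the hole axis (either face may be up). May be absent (None); if present it starts loose on the bench.
- nut7: Steel hex nut, 30 mm across flats, 35 mm across corners, 16 mm thick, 62 g, with a dark threaded hole; origin at its centre, z along the hole axis (either face may be up). May be absent (None); if present it starts loose on the bench.
- nut8: Steel hex nut, 30 mm across flats, 35 mm across corners, 16 mm thick, 62 g, with a dark threaded hole; origin at its centre, z along the hole axis (either face may be up). May be absent (None); if present it starts loose on the bench.
- glue: Bystander: yellow glue bottle, 60 mm across, 150 mm tall, origin at the centre of its underside.
- tape: Bystander: yellow and black tape measure, 70 x 35 x 65 mm, origin at the centre of its underside.
- driver: Bystander: red-handled screwdriver lying on the bench beyond the work.
Not all that is in view belongs to the job. Of the things that look like the lid, the smaller one is meant.

How it is judged:
By the outcome, as a careful person would: the job done as asked, in the order asked, and still so for the second after the job is handed in, with the robot touching nothing.
Of nut4, nut5, nut6, nut7, nut8 only 3 to 5 are there at a start; the rules pass over those that are not, and their reading is None.
At some moment in a run one of nut4, nut5, nut6, nut7, nut8, lid may be knocked a few centimetres aside while the robot is not near it.
It also fails if it takes over 210 s, if anything falls off the work surface, if the arm or the gripper's body presses on something with over 40 N, if the wrist force passes 120 N, or if a joint passes its speed limit or range.

## Working session

There is one attempt and no reset: what is moved stays moved. The work goes in short steps, Python scripts to look and compute and a tool call to move; the robot and the scene stay as the last step left them, time stands still between calls to the robot, and variables do not carry over. Pictures are saved under pics/ and viewed, at most 14 in all, crops included, and the job is handed in when it is done.

Besides the shell and the picture viewer there is one more tool, called after "Request:" as a command line: name --argument value ..., lists and objects as JSON in quotes. move_arm: Moves the arm, as the interface text tells. Scaled input: -1 to 1 covers 0.15 m each way for a shift and pi/2 rad each way for a turn. Its arguments: {"type":"object","properties":{"moves":{"type":"array"},"claw":{"type":"number"}},"required":["moves"]}

```bash
ls; mkdir -p pics; cat > h.py <<'E'
import numpy as np, cv2
from cell import monitor, viewer, order, env
def shot(n,f=None):
    ci=viewer.camera_info(n); im=np.array(viewer.read_camera(n))
    if f: cv2.imwrite('pics/'+f,im[:,:,::-1])
    return im,np.array(ci['K'],float),np.array(ci['camera_from_world'],float)
def ray(K,T,p,z):
    R=T[:3,:3];c=-R.T@T[:3,3];d=R.T@np.linalg.inv(K)@[p[0],p[1],1.]
    return c+d*(z-c[2])/d[2]
def proj(K,T,P):
    q=K@(T[:3,:3]@np.asarray(P,float)+T[:3,3]);return q[:2]/q[2]
E
python3 - <<'E'
from h import *
a=[shot(n,n+'0.png')[0] for n in('scene','side')]
s=monitor.state();print({k:np.round(s[k],3).tolist() for k in('t','eef_pos','tcp_rot','opening')})
for n in('scene','side','wrist'):
    ci=viewer.camera_info(n);T=np.array(ci['camera_from_world']);print(n,-T[:3,:3].T@T[:3,3],T[2,:3],ci['K'][0][0])
cv2.imwrite('pics/both0.png',cv2.resize(np.vstack(a),None,fx=.714,fy=.714)[:,:,::-1])
E
```

```text
pics
{'t': 0.1, 'eef_pos': [193.489, -594.054, 214.122], 'tcp_rot': [-3.141, -0.0, 0.315], 'opening': 1.0}
scene [ 998.65975885  327.2374634  1080.36263251] [-0.4251267  -0.31011213 -0.85035155] 489.90380595090437
side [ -122.33447316 -1283.68374241  1240.87232945] [ 0.33211619  0.6832967  -0.65023415] 543.5001155157354
wrist [ 263.74627182 -571.19143515  385.39078303] [-0.25007491 -0.08143353 -0.9647959 ] 289.877965666849
```

View pics/scene0.png

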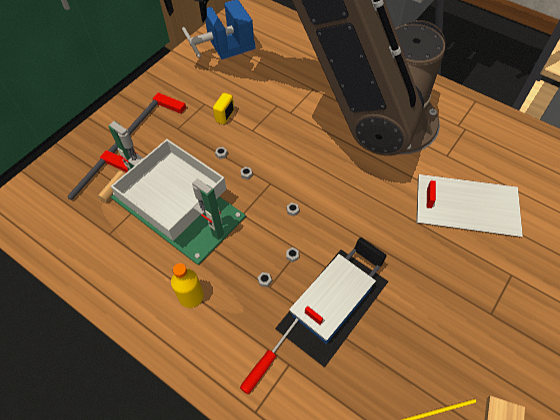

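View pics/side0.png

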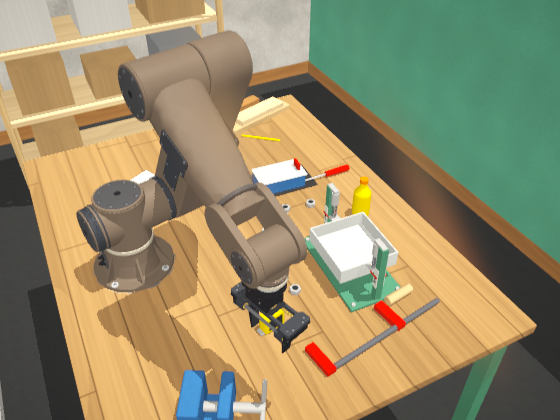

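Lid candidates: the plate on the tub (scene px 335,297; lug 314,315) and the plate lying near the robot base (470,206). The one on the blue tub is smaller and is the right one; its close crop check comes with the measurement. Loose nuts are at about (221,152), (246,172), (293,208), (292,254), (265,279).

```bash
cat > m.py <<'E'
from h import *
def cc(mask,amin=20):
    n,l,s,c=cv2.connectedComponentsWithStats(mask.astype(np.uint8));return [(s[i],c[i],l==i) for i in range(1,n) if s[i][4]>=amin]
def rect(mask,K,T,z):
    cn=max(cv2.findContours(mask.astype(np.uint8),0,2)[0],key=cv2.contourArea)[:,0]
    P=np.array([ray(K,T,p,z)[:2] for p in cn],np.float32)
    return cv2.minAreaRect(P)
E
python3 - <<'E'
from m import *
im=cv2.imread('pics/scene0.png');ci=viewer.camera_info('scene');K=np.array(ci['K'],float);T=np.array(ci['camera_from_world'],float)
h,s,v=[c.astype(int) for c in cv2.split(cv2.cvtColor(im,cv2.COLOR_BGR2HSV))]
w=(s<50)&(v>150)
for st,c,m in cc(w,400):
    if st[0]<540:print('white',st,c.round(0),'z56',rect(m,K,T,56),'z9',rect(m,K,T,9)[1])
red=((h<6)|(h>174))&(s>180)&(v>90)
for st,c,m in cc(red,30):print('red',st,c.round(),ray(K,T,c,70).round(1),'z23',ray(K,T,c,23).round(1))
for p in [(221,152),(246,172),(293,208),(292,254),(265,279)]:
    x,y=p;sub=np.zeros_like(w);sub[y-14:y+14,x-14:x+14]=((s<90))[y-14:y+14,x-14:x+14]
    l=cc(sub,20);l.sort(key=lambda a:-a[0][4]);print('nut',[(a[0][:5],ray(K,T,a[1],9).round(1)[:2]) for a in l[:2]])
g=(h>60)&(h<95)&(s>100)
for st,c,m in cc(g,60):
    if st[0]>90 : print('green',st,c.round(), 'z12',rect(m,K,T,12))
blk=(v<45)
for st,c,m in cc(blk,60):
    if 250<c[0]<420 and 200<c[1]<380: print('blk',st,c.round(),'z3',rect(m,K,T,3),ray(K,T,c,60))
a=im[225:365,240:400];b=im[80:270,60:260]
cv2.imwrite('pics/c1.png',np.hstack([cv2.resize(a,(400,350),interpolation=2),cv2.resize(b,(368,350),interpolation=2)]))
E
```

```text
white [ 111  139  113   92 4026] [168. 188.] z56 ((581.3994750976562, -352.5142822265625), (267.3357849121094, 201.81576538085938), 87.57148742675781) z9 (279.60174560546875, 211.07554626464844)
white [ 417  174  106   63 4741] [471. 206.] z56 ((196.1781463623047, 304.72589111328125), (147.91171264648438, 248.55430603027344), 26.179492950439453) z9 (154.6981964111328, 259.9584655761719)
white [ 290  254   86   86 3429] [333. 295.] z56 ((595.083984375, 161.0993194580078), (105.69904327392578, 181.35536193847656), 85.01399993896484) z9 (110.54873657226562, 189.67636108398438)
red [153  93  33  20 338] [169. 103.] [ 380.5 -527.1   70. ] z23 [ 351.7 -566.8   23. ]
red [100 150  29  22 303] [114. 160.] [ 616.2 -504.5   70. ] z23 [ 598.4 -543.2   23. ]
red [427 181   9  27 197] [431. 194.] [233.7 217.7  70. ] z23 [198.1 212.6  23. ]
red [305 307  18  17 140] [313. 315.] [664.5 155.1  70. ] z23 [648.9 147.1  23. ]
red [240 350  36  44 547] [257. 372.] [830.2 130.2  70. ] z23 [822.3 121.1  23. ]
nut [(array([215, 147,  12,  12, 112], dtype=int32), array([ 401., -331.]))]
nut [(array([241, 16
[... 621 characters left out ...]
z3 ((426.9083557128906, 165.74566650390625), (83.69277954101562, 41.39566421508789), 85.03588104248047) [456.97667422 174.43409008  60.        ]
blk [348 257  24  18 120] [360. 265.] z3 ((471.4496765136719, 163.64254760742188), (61.30482864379883, 13.343219757080078), 85.53966522216797) [499.82363752 174.01001935  60.        ]
blk [ 286  273  102   94 1875] [334. 329.] z3 ((594.6336669921875, 180.68141174316406), (108.24523162841797, 257.7985534667969), 86.94395446777344) [661.03104027 205.58150691  60.        ]
blk [276 312  19  23 199] [285. 323.] z3 ((694.1358642578125, 103.00926208496094), (22.525360107421875, 49.88602066040039), 88.1960678100586) [711.96085941 114.57330512  60.        ]
```

View pics/c1.png

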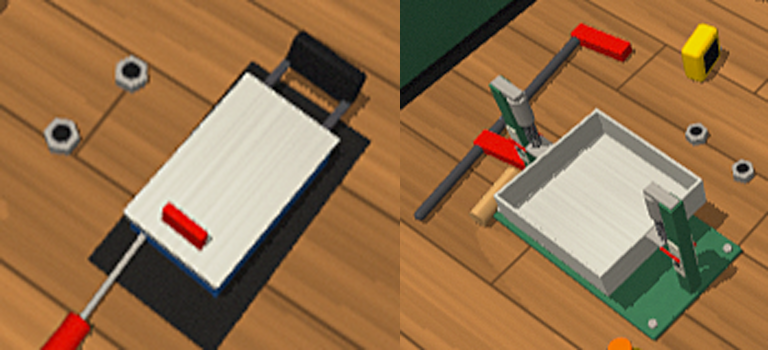

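The crop shows the small lid on the blue tub, lug at the nose end beside the driver shaft; the larger plate with a lug near the base is a decoy. Right: scale with the pan open to -x.

```bash
cat > plan.py <<'E'
from h import *
def plan(*wps,step=55):
    s=monitor.state();p=np.array(s['eef_pos']);yaw=s['tcp_rot'][2];out=[]
    for w in wps:
        x,y,z,yw=w[:4];st=w[4] if len(w)>4 else step
        d=np.array([x,y,z])-p;dy=(yw-yaw+np.pi)%(2*np.pi)-np.pi
        t=-dy/(np.pi/2);k=int(np.ceil(abs(t)/.11-1e-3)) if abs(t)>.004 else 0
        if k: out.append((k,[0,0,0,round(t/k,4)]))
        c,s_=np.cos(yw),np.sin(yw);l=np.array([c*d[0]+s_*d[1],s_*d[0]-c*d[1],-d[2]])
        n=max(1,int(np.ceil(np.linalg.norm(l)/st)))
        out.append((n,[round(float(a),3) for a in l/n/150]+[0]))
        p=np.array([x,y,z]);yaw=yw
    for o in out:print(o)
def st():
    s=monitor.state();print({k:np.round(s[k],3).tolist() for k in('t','eef_pos','tcp_rot','ft_force','opening','grip_force')})
E
python3 -c "
from plan import *
plan((193,-594,245,-.087),(664,155,245,-.087),(664,155,95,-.087),(664,155,62,-.087))"
```

```text
(3, [0, 0, 0, np.float64(0.0853)])
(1, [-0.003, -0.0, -0.206, 0])
(17, [0.158, -0.309, 0.0, 0])
(3, [0.0, -0.0, 0.333, 0])
(1, [0.0, -0.0, 0.22, 0])
```

Request:
move_arm --moves '[0, 0, 0, 0.085, 0, 0, 0, 0.085, 0, 0, -0.2, 0.085, 0.158, -0.309, 0, 0, 0.158, -0.309, 0, 0, 0.158, -0.309, 0, 0, 0.158, -0.309, 0, 0, 0.158, -0.309, 0, 0, 0.158, -0.309, 0, 0, 0.158, -0.309, 0, 0]' --claw 70

```text
t: 1.35
eef_pos: [387.2, -283.7, 244.6]
tcp_rot: [-3.142, 0.0, -0.086]
ft_force: [1.3, -0.4, -0.0]
opening: 0.737
grip_force: 0.0
```

Request:
move_arm --moves '[0.158, -0.309, 0, 0, 0.158, -0.309, 0, 0, 0.158, -0.309, 0, 0, 0.158, -0.309, 0, 0, 0.158, -0.309, 0, 0, 0.158, -0.309, 0, 0, 0.158, -0.309, 0, 0, 0.158, -0.309, 0, 0, 0.158, -0.309, 0, 0, 0.158, -0.309, 0, 0]'

```text
t: 2.6
eef_pos: [663.1, 157.8, 244.2]
tcp_rot: [3.141, 0.001, -0.086]
ft_force: [1.0, -0.4, -0.0]
opening: 0.735
grip_force: 0.0
```

```bash
python3 - <<'E'
from plan import *
from m import *
st()
im,K,T=shot('wrist','w1.png');h,s,v=[c.astype(int) for c in cv2.split(cv2.cvtColor(im,cv2.COLOR_RGB2HSV))]
red=((h<6)|(h>174))&(s>180)&(v>90)
for q,c,m in cc(red,60):print('red',q,c.round(),ray(K,T,c,82).round(1),rect(m,K,T,84))
w=(s<50)&(v>140)
for q,c,m in cc(w,1500):print('white',q,rect(m,K,T,56))
im,K,T=shot('side','s1.png')
for q in [(581,-343)]:
  for dx in(-95,95):
    for dy in(-100,100):print(proj(K,T,[q[0]+dx,q[1]+dy,112]).round())
E
```

```text
{'t': 2.6, 'eef_pos': [663.055, 157.829, 244.24], 'tcp_rot': [3.141, 0.001, -0.086], 'ft_force': [1.037, -0.362, -0.001], 'opening': 0.735, 'grip_force': 0.0}
red [ 286   19   23   90 1694] [297.  63.] [807.1 123.1  82. ] ((804.269775390625, 123.37271118164062), (20.481626510620117, 84.63324737548828), 89.5067138671875)
red [262 193  36  11 387] [280. 198.] [664.8 153.3  82. ] ((665.3104858398438, 153.2976531982422), (41.0643310546875, 11.92825984954834), 85.08447265625)
white [ 237  109   86  175 8226] ((652.798095703125, 153.8644561767578), (106.81040954589844, 225.7401580810547), 85.10325622558594)
[341. 280.]
[306. 236.]
[397. 258.]
[359. 217.]
```

View pics/w1.png

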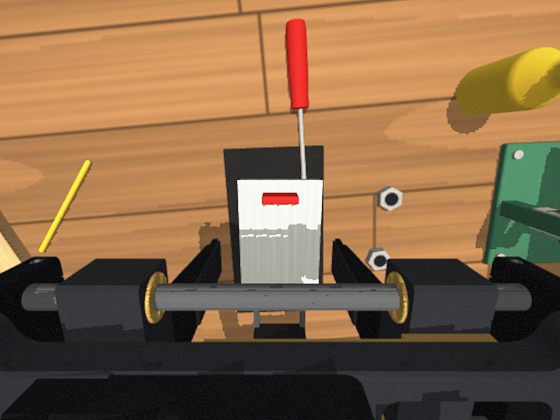

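Request:
move_arm --moves '[0.016, 0.027, 0.37, 0, 0, 0, 0.37, 0, 0, 0, 0.37, 0, 0, 0, 0.1, 0, 0, 0, 0, 0]'

```text
t: 3.32
eef_pos: [664.6, 151.8, 63.3]
tcp_rot: [3.141, 0.001, -0.086]
ft_force: [0.0, 0.6, 0.7]
opening: 0.739
grip_force: 0.0
```

Request:
move_arm --moves '[0, 0, 0, 0, 0, 0, 0, 0, 0, 0, 0, 0, 0, 0, 0, 0]' --claw 43

```text
t: 3.82
eef_pos: [664.8, 152.1, 63.8]
tcp_rot: [-3.141, -0.001, -0.086]
ft_force: [-1.0, 0.2, 4.0]
opening: 0.462
grip_force: 30.0
```

```bash
python3 -c "
from plan import *
st();shot('side','s2.png');shot('wrist','w2.png')"
```

```text
{'t': 3.825, 'eef_pos': [664.761, 152.076, 63.82], 'tcp_rot': [-3.141, -0.001, -0.086], 'ft_force': [-0.973, 0.157, 3.981], 'opening': 0.462, 'grip_force': 30.005}
```

Request:
move_arm --moves '[0, 0, 0, 0, 0, 0, 0, 0]' --claw 43.8

```text
t: 4.18
eef_pos: [664.8, 152.1, 63.8]
tcp_rot: [-3.141, -0.001, -0.086]
ft_force: [-1.4, -0.3, 6.7]
opening: 0.461
grip_force: 9.5
```

Request:
move_arm --moves '[-0.02, 0, -0.04, 0, 0, 0, -0.04, 0]'

```text
t: 4.42
eef_pos: [661.2, 152.2, 75.3]
tcp_rot: [3.141, 0.001, -0.086]
ft_force: [0.2, -0.6, -1.1]
opening: 0.459
grip_force: 9.5
```

```bash
python3 -c "
from plan import *
st();a=shot('side')[0][130:230,220:360];b=shot('scene')[0][230:360,260:400]
cv2.imwrite('pics/p3.png',np.hstack([cv2.resize(a,(420,300)),cv2.resize(b,(323,300))])[:,:,::-1])"
```

```text
{'t': 4.425, 'eef_pos': [661.174, 152.243, 75.337], 'tcp_rot': [3.141, 0.001, -0.086], 'ft_force': [0.24, -0.63, -1.07], 'opening': 0.459, 'grip_force': 9.502}
```

View pics/p3.png

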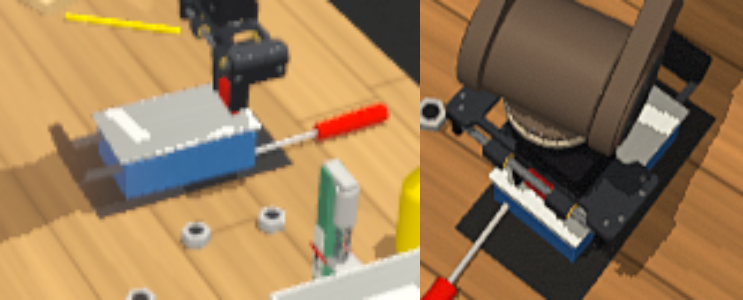

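Request:
move_arm --moves '[-0.025, 0, -0.092, 0, -0.032, 0, -0.09, 0, -0.04, 0, -0.082, 0, -0.045, 0, -0.079, 0, -0.053, 0, -0.074, 0, -0.058, 0, -0.07, 0, -0.064, 0, -0.064, 0, -0.07, 0, -0.059, 0]'

```text
t: 5.52
eef_pos: [602.9, 157.3, 167.1]
tcp_rot: [3.141, 0.0, -0.086]
ft_force: [0.5, -0.1, -0.6]
opening: 0.461
grip_force: 9.5
```

```bash
python3 -c "
from plan import *
st();a=shot('side')[0][100:230,210:360];b=shot('scene')[0][200:360,260:420]
cv2.imwrite('pics/p4.png',np.hstack([cv2.resize(a,(404,350)),cv2.resize(b,(350,350))])[:,:,::-1])"
```

```text
{'t': 5.525, 'eef_pos': [602.908, 157.281, 167.14], 'tcp_rot': [3.141, 0.0, -0.086], 'ft_force': [0.471, -0.095, -0.6], 'opening': 0.461, 'grip_force': 9.502}
```

View pics/p4.png

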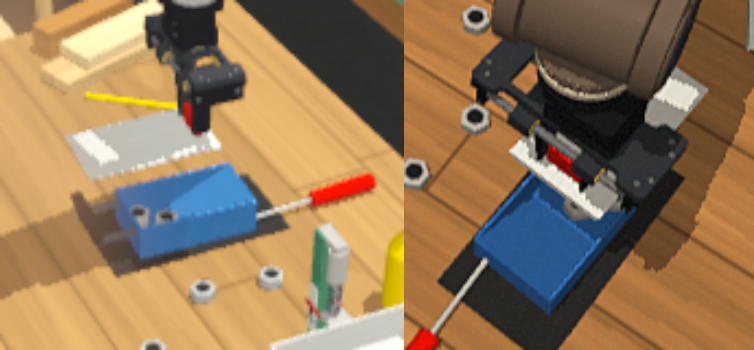

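```bash
python3 -c "
from plan import *
ci=viewer.camera_info('side');K=np.array(ci['K']);T=np.array(ci['camera_from_world'])
y=-.086;X=np.array([np.cos(y),np.sin(y),0]);Y=np.array([-X[1],X[0],0]);Z=np.array([0,0,1.])
G=np.array([602.9,157.3,176])
for th in (0,4,8,12,16):
  t=np.radians(th);ex=X*np.cos(t)+Z*np.sin(t);ez=Z*np.cos(t)-X*np.sin(t);O=G-72*ex-21*ez
  print(th,[proj(K,T,O+a*ex+b*Y).round(1).tolist() for a,b in((-90,53),(-90,-53),(91,-53))],(O-85*ex).round())
plan((628,155.5,140,-.086),(649,153.5,108,-.086),(661.5,152.5,74,-.086))
"
```

```text
0 [[233.1, 149.6], [242.8, 165.9], [291.8, 154.6]] [446. 171. 155.]
4 [[233.8, 152.2], [243.4, 168.5], [292.2, 154.2]] [448. 171. 144.]
8 [[234.7, 154.6], [244.3, 170.9], [292.6, 153.7]] [451. 170. 133.]
12 [[235.8, 156.9], [245.4, 173.3], [292.9, 153.3]] [454. 170. 123.]
16 [[237.0, 159.1], [246.6, 175.5], [293.2, 152.8]] [458. 170. 113.]
(1, [0.167, -0.001, 0.185, 0])
(1, [0.141, 0.001, 0.213, 0])
(1, [0.084, -0.001, 0.227, 0])
```

Request:
move_arm --moves '[0.2, 0, 0, 0, 0.207, 0, 0, 0, 0, 0, 0.2, 0, 0, 0, 0.2, 0, 0, 0, 0.15, 0, 0, 0, 0, 0, 0, 0, 0.06, 0, 0, 0, 0.05, 0, 0, 0, 0.02, 0, 0, 0, 0, 0]'

```text
t: 6.88
eef_pos: [664.5, 152.0, 64.7]
tcp_rot: [3.141, 0.0, -0.086]
ft_force: [0.2, -0.4, -0.5]
opening: 0.463
grip_force: 9.5
```

Request:
move_arm --moves '[0, 0, 0.01, 0, 0, 0, 0, 0]' --claw 43.88

```text
t: 7.12
eef_pos: [664.8, 152.0, 63.7]
tcp_rot: [-3.142, -0.001, -0.086]
ft_force: [-1.3, -0.3, 3.1]
opening: 0.464
grip_force: 5.7
```

```bash
python3 -c "
from plan import *
st();a=shot('side')[0][130:210,220:340]
cv2.imwrite('pics/p5.png',np.hstack([cv2.resize(a,(600,400))])[:,:,::-1])"
```

```text
{'t': 7.125, 'eef_pos': [664.762, 152.021, 63.714], 'tcp_rot': [-3.142, -0.001, -0.086], 'ft_force': [-1.27, -0.251, 3.121], 'opening': 0.464, 'grip_force': 5.733}
```

View pics/p5.png

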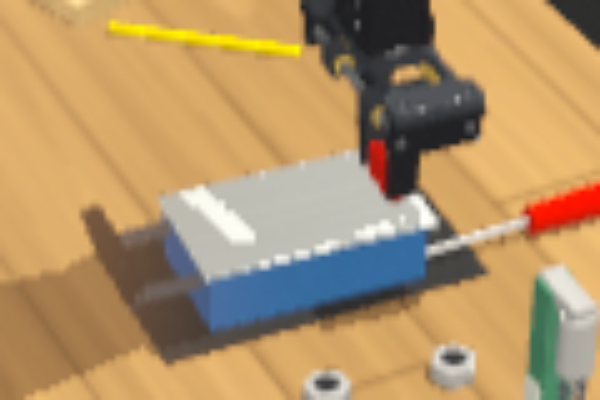

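```bash
cat > lid.py <<'E'
from m import *
def lidc():
    im,K,T=shot('side');h,s,v=[c.astype(int) for c in cv2.split(cv2.cvtColor(im,cv2.COLOR_RGB2HSV))]
    w=(s<45)&(v>110);w[:120]=0;w[230:]=0;w[:,:210]=0;w[:,320:]=0
    l=max(cc(w,100),key=lambda a:a[0][4]);ys,xs=np.nonzero(l[2])
    P=np.c_[xs,ys];f=lambda d:P[np.argmax(P@d)].tolist()
    print('area',len(P),'left',f([-1,.0]),'botleft',f([-.5,1]),'right',f([1,.3]))
E
python3 -c "
from lid import *
lidc()"
```

```text
area 825 left [251, 176] botleft [261, 186] right [307, 175]
```

Request:
move_arm --moves '[0, 0, 0, 0, 0, 0, -0.03, 0, -0.01, 0, -0.05, 0, -0.01, 0, -0.05, 0, 0, 0, 0, 0]' --claw 43.95

```text
t: 7.85
eef_pos: [661.7, 152.3, 83.5]
tcp_rot: [-3.141, -0.001, -0.086]
ft_force: [-0.6, 0.1, -0.4]
opening: 0.461
grip_force: 2.4
```

```bash
python3 -c "
from lid import *
from plan import st
lidc();st()"
```

```text
area 866 left [251, 176] botleft [261, 186] right [307, 169]
{'t': 7.9, 'eef_pos': [661.599, 152.326, 83.029], 'tcp_rot': [-3.142, -0.001, -0.086], 'ft_force': [-0.416, -0.402, -0.85], 'opening': 0.463, 'grip_force': 2.381}
```

Request:
move_arm --moves '[-0.022, 0, -0.067, 0, -0.027, 0, -0.067, 0, -0.04, 0, -0.082, 0, -0.045, 0, -0.079, 0, -0.053, 0, -0.074, 0, -0.058, 0, -0.07, 0]'

```text
t: 8.65
eef_pos: [624.3, 155.5, 149.3]
tcp_rot: [3.142, -0.0, -0.086]
ft_force: [0.6, 0.1, -0.2]
opening: 0.465
grip_force: 2.4
```

```bash
python3 -c "
from lid import *
from plan import st
lidc();st()"
```

```text
area 906 left [251, 176] botleft [260, 186] right [299, 154]
{'t': 8.7, 'eef_pos': [623.885, 155.714, 150.644], 'tcp_rot': [-3.141, -0.001, -0.085], 'ft_force': [0.665, 0.209, 1.102], 'opening': 0.462, 'grip_force': 2.389}
```

Request:
move_arm --moves '[-0.064, 0, -0.064, 0, -0.07, 0, -0.059, 0, -0.077, 0, -0.05, 0, -0.077, 0, -0.047, 0, 0, 0, 0, 0]'

```text
t: 9.32
eef_pos: [581.3, 159.3, 182.2]
tcp_rot: [-3.141, -0.001, -0.085]
ft_force: [-0.2, -0.0, -1.0]
opening: 0.458
grip_force: 2.4
```

```bash
python3 -c "
from lid import *
from plan import st
lidc();st()"
```

```text
area 808 left [249, 176] botleft [259, 187] right [288, 147]
{'t': 9.375, 'eef_pos': [581.734, 159.24, 181.846], 'tcp_rot': [-3.142, -0.001, -0.086], 'ft_force': [-0.244, 0.141, -1.13], 'opening': 0.465, 'grip_force': 2.388}
```

Request:
move_arm --moves '[0, 0, 0, 0, 0, 0, -0.1, 0, 0, 0, -0.2, 0, 0, -0.2, 0, 0, 0, -0.3, 0, 0, 0, -0.3, 0, 0, 0, -0.2, 0, 0, 0, 0, 0, 0]' --claw 43.4

```text
t: 10.38
eef_pos: [594.6, 310.3, 226.7]
tcp_rot: [-3.141, -0.0, -0.084]
ft_force: [-0.6, -0.1, -1.2]
opening: 0.461
grip_force: 28.6
```

```bash
python3 -c "
from lid import *
from plan import st
st();a=shot('side')[0][90:230,210:360];b=shot('scene')[0][180:360,260:460]
cv2.imwrite('pics/p6.png',np.hstack([cv2.resize(a,(375,350)),cv2.resize(b,(389,350))])[:,:,::-1])"
```

```text
{'t': 10.375, 'eef_pos': [594.598, 310.344, 226.734], 'tcp_rot': [-3.141, -0.0, -0.084], 'ft_force': [-0.557, -0.059, -1.163], 'opening': 0.461, 'grip_force': 28.646}
```

View pics/p6.png

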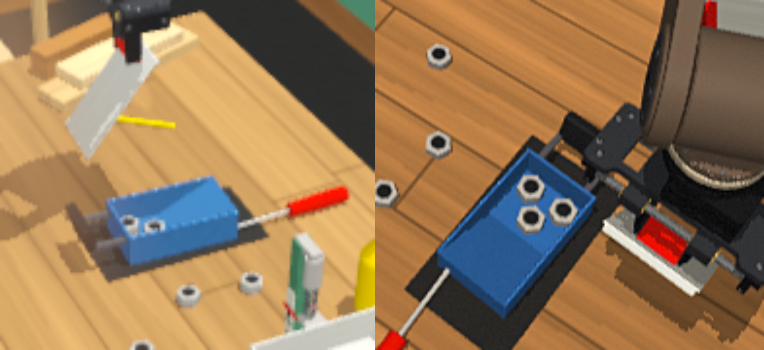

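Request:
move_arm --moves '[0, 0, 0.3, 0, 0, 0, 0.25, 0, 0, 0, 0.05, 0, 0, 0, 0, 0]'

```text
t: 10.98
eef_pos: [595.3, 308.0, 137.3]
tcp_rot: [-3.141, -0.001, -0.087]
ft_force: [0.1, 0.4, -0.4]
opening: 0.462
grip_force: 28.6
```

Request:
move_arm --moves '[0, 0, 0, 0, 0.077, 0, 0.049, 0, 0.077, 0, 0.049, 0, 0.067, 0, 0.061, 0, 0.067, 0, 0.061, 0, 0.056, 0, 0.072, 0, 0.056, 0, 0.072, 0, 0.042, 0, 0.08, 0, 0.042, 0, 0.08, 0]' --claw 43.95

```text
t: 12.1
eef_pos: [667.3, 302.3, 56.9]
tcp_rot: [3.141, 0.0, -0.086]
ft_force: [0.9, 0.8, -0.4]
opening: 0.466
grip_force: 2.3
```

```bash
python3 -c "
from lid import *
from plan import st
st();a=shot('side')[0][90:200,210:330]
cv2.imwrite('pics/p7.png',np.hstack([cv2.resize(a,(480,440))])[:,:,::-1])"
```

```text
{'t': 12.1, 'eef_pos': [667.297, 302.289, 56.918], 'tcp_rot': [3.141, 0.0, -0.086], 'ft_force': [0.894, 0.826, -0.419], 'opening': 0.466, 'grip_force': 2.334}
```

View pics/p7.png

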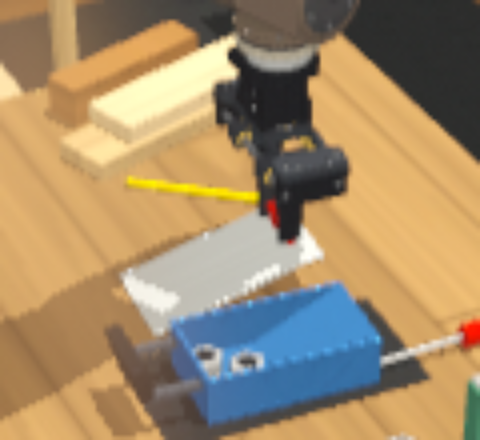

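Request:
move_arm --moves '[0.024, 0, 0.088, 0, 0.024, 0, 0.088, 0, 0.02, 0, 0.08, 0, 0, 0, 0.01, 0, 0, 0, 0, 0]'

```text
t: 12.78
eef_pos: [677.1, 301.4, 17.9]
tcp_rot: [3.141, 0.0, -0.086]
ft_force: [-0.8, -0.2, -1.4]
opening: 0.462
grip_force: 2.4
```

Request:
move_arm --moves '[0, 0, 0, 0, 0, 0, 0, 0, 0, 0, -0.1, 0, 0, 0, -0.3, 0, 0, 0, -0.4, 0, 0, 0, -0.4, 0]' --claw 60

```text
t: 13.52
eef_pos: [677.0, 301.4, 201.1]
tcp_rot: [-3.141, -0.001, -0.086]
ft_force: [0.2, 0.4, -0.3]
opening: 0.633
grip_force: 0.0
```

```bash
python3 - <<'E'
from plan import *
from m import *
st()
im,K,T=shot('wrist','w8.png');h,s,v=[c.astype(int) for c in cv2.split(cv2.cvtColor(im,cv2.COLOR_RGB2HSV))]
w=(s<50)&(v>140)
for q,c,m in cc(w,1500):print('white',q,rect(m,K,T,9))
red=((h<6)|(h>174))&(s>180)&(v>90)
for q,c,m in cc(red,60):print('red',q,c.round(),ray(K,T,c,36).round(1))
plan((600,30,250,-.086))
E
```

```text
{'t': 13.525, 'eef_pos': [676.978, 301.404, 201.121], 'tcp_rot': [-3.141, -0.001, -0.086], 'ft_force': [0.152, 0.408, -0.282], 'opening': 0.633, 'grip_force': 0.0}
white [ 234  179   85  105 7962] ((625.1827392578125, 305.6622314453125), (106.41091918945312, 144.97491455078125), 85.08199310302734)
red [ 416    5   29  103 2411] [430.  55.] [817.4 127.6  36. ]
red [259 193  35  10 346] [276. 198.] [679.4 301.1  36. ]
(6, [-0.062, 0.309, -0.044, 0])
```

Request:
move_arm --moves '[-0.06, 0.32, -0.03, 0, -0.06, 0.32, -0.03, 0, -0.06, 0.32, -0.03, 0, -0.06, 0.32, -0.03, 0, -0.06, 0.32, -0.03, 0, -0.06, 0.32, -0.03, 0, 0, 0, 0, 0]' --claw 55

```text
t: 14.45
eef_pos: [598.3, 16.6, 226.5]
tcp_rot: [3.141, -0.002, -0.089]
ft_force: [0.7, 0.8, -0.3]
opening: 0.58
grip_force: 0.0
```

```bash
cat > nuts.py <<'E'
from m import *
def nuts(cam='wrist',f=None,zc=14,amin=150):
    im,K,T=shot(cam,f);h,s,v=[c.astype(int) for c in cv2.split(cv2.cvtColor(im,cv2.COLOR_RGB2HSV))]
    w=((s<75)&(v>90)).astype(np.uint8);out=[]
    for q,c,m in cc(w,amin):
        if q[4]>1600 or max(q[2],q[3])>60:continue
        cn=max(cv2.findContours(m.astype(np.uint8),0,2)[0],key=cv2.contourArea)[:,0]
        P=np.array([ray(K,T,p,zc)[:2] for p in cn],np.float32)
        (x,y),(a,b),t=cv2.minAreaRect(P)
        if not(22<min(a,b) and max(a,b)<46):continue
        A=t if a<b else t+90   # direction of short side (flat to flat)
        # hex signature: radius 6-fold phase
        d=P-[x,y];hull=cv2.convexHull(P)[:,0]-np.float32([x,y]);
        ang=np.arctan2(d[:,1],d[:,0]);ph=np.degrees(np.angle(np.sum((np.hypot(*d.T)**8)*np.exp(6j*ang))))/6
        out.append((q[:2],round(x,1),round(y,1),round(a,1),round(b,1),'short',round(A%60,1),'flat',round((ph+30)%60,1)));print(out[-1])
    return out
E
python3 -c "
from nuts import *
from plan import *
st();nuts(f='w9.png')"
```

```text
{'t': 14.45, 'eef_pos': [598.289, 16.556, 226.544], 'tcp_rot': [3.141, -0.002, -0.089], 'ft_force': [0.735, 0.85, -0.297], 'opening': 0.58, 'grip_force': 0.0}
(array([276, 149], dtype=int32), 636.6, -2.3, 30.2, 33.7, 'short', 26.1, 'flat', np.float64(27.7))
(array([270, 218], dtype=int32), 543.9, 12.6, 31.1, 36.8, 'short', 5.0, 'flat', np.float64(4.9))
(array([179, 236], dtype=int32), 528.3, 144.8, 31.1, 38.0, 'short', 21.0, 'flat', np.float64(42.0))
(array([468, 292], dtype=int32), 407.0, -275.0, 38.8, 28.6, 'short', 54.8, 'flat', np.float64(25.2))
```

View pics/w9.png

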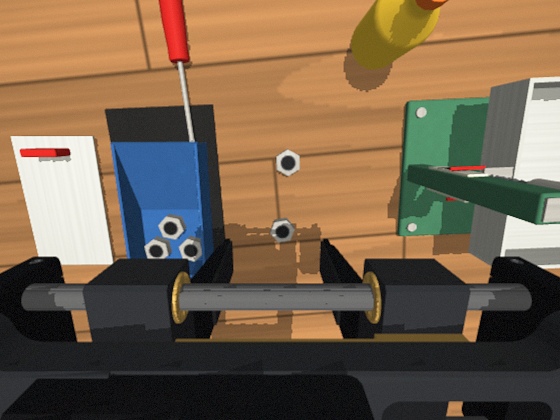

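```bash
python3 -c "
from plan import *
plan((636.6,-2.3,180,-.075),(636.6,-2.3,4,-.075))
print()
plan((620,159,110,-.086));print()
import plan as P
class S: 
  @staticmethod
  def state(): return {'eef_pos':[636.6,-2.3,4],'tcp_rot':[3.14,0,-.075]}
P.monitor=S
P.plan((636.6,-2.3,110,-.075),(625,159,110,-.075),(625,159,52,-.075),(625,159,110,-.075),(543.9,12.6,110,-.436),(543.9,12.6,4,-.436),(543.9,12.6,110,-.436),(615,159,110,-.09),(615,159,52,-.09))
"
```

```text
(1, [0, 0, 0, np.float64(-0.0084)])
(2, [0.131, 0.058, 0.154, 0])
(4, [0.0, -0.0, 0.293, 0])

(4, [0.015, -0.237, 0.194, 0])

(2, [0.0, -0.0, -0.353, 0])
(3, [-0.053, -0.356, -0.0, 0])
(2, [0.0, -0.0, 0.193, 0])
(2, [0.0, -0.0, -0.193, 0])
(3, [0, 0, 0, 0.0766])
(4, [-0.019, 0.278, -0.0, 0])
(2, [0.0, -0.0, 0.353, 0])
(2, [0.0, -0.0, -0.353, 0])
(3, [0, 0, 0, -0.0734])
(3, [0.128, -0.338, -0.0, 0])
(2, [0.0, -0.0, 0.193, 0])
```

Request:
move_arm --moves '[0.131, 0.058, 0.154, -0.008, 0.131, 0.058, 0.154, 0, 0, 0, 0.3, 0, 0, 0, 0.3, 0, 0, 0, 0.3, 0, 0, 0, 0.26, 0, 0, 0, 0, 0]'

```text
t: 15.38
eef_pos: [636.5, 0.0, 3.1]
tcp_rot: [-3.141, 0.002, -0.072]
ft_force: [0.3, 0.2, 0.2]
opening: 0.579
grip_force: 0.0
```

Request:
move_arm --moves '[0, 0, 0, 0, 0, 0, 0, 0, 0, 0, 0, 0, 0, 0, -0.35, 0, 0, 0, -0.35, 0]' --claw 27

```text
t: 16.0
eef_pos: [636.2, -1.3, 110.9]
tcp_rot: [3.142, 0.001, -0.073]
ft_force: [-0.8, -0.0, -0.1]
opening: 0.321
grip_force: 30.0
```

Request:
move_arm --moves '[-0.053, -0.356, 0, 0, -0.053, -0.356, 0, 0, -0.053, -0.356, 0, 0, 0, 0, 0.19, 0, 0, 0, 0.19, 0, 0, 0, 0, 0]'

```text
t: 16.75
eef_pos: [623.3, 160.2, 51.2]
tcp_rot: [3.141, 0.003, -0.073]
ft_force: [1.2, 0.4, -0.0]
opening: 0.318
grip_force: 30.0
```

Request:
move_arm --moves '[0, 0, 0, 0, 0, 0, 0, 0, 0, 0, -0.19, 0, 0, 0, -0.19, 0.076, 0, 0, 0, 0.076, 0, 0, 0, 0.076, 0, 0, 0, 0]' --claw 50

```text
t: 17.62
eef_pos: [624.7, 160.1, 110.7]
tcp_rot: [-3.141, -0.001, -0.431]
ft_force: [0.7, 0.4, 0.0]
opening: 0.527
grip_force: 0.0
```

Request:
move_arm --moves '[-0.019, 0.278, 0, 0, -0.019, 0.278, 0, 0, -0.019, 0.278, 0, 0, -0.019, 0.278, 0, 0, 0, 0, 0.3, 0, 0, 0, 0.3, 0, 0, 0, 0.1, 0, 0, 0, 0, 0]'

```text
t: 18.62
eef_pos: [544.4, 13.5, 4.7]
tcp_rot: [3.141, 0.001, -0.43]
ft_force: [-0.1, 0.2, 1.0]
opening: 0.525
grip_force: 0.0
```

Request:
move_arm --moves '[0, 0, 0, 0, 0, 0, 0, 0, 0, 0, 0, 0, 0, 0, -0.35, 0, 0, 0, -0.35, 0]' --claw 27

```text
t: 19.25
eef_pos: [544.0, 13.5, 111.1]
tcp_rot: [3.141, 0.001, -0.431]
ft_force: [0.9, -0.4, -1.8]
opening: 0.32
grip_force: 30.0
```

Request:
move_arm --moves '[0, 0, 0, -0.073, 0, 0, 0, -0.073, 0, 0, 0, -0.073, 0.128, -0.338, 0, 0, 0.128, -0.338, 0, 0, 0.128, -0.338, 0, 0, 0, 0, 0.19, 0, 0, 0, 0.19, 0, 0, 0, 0, 0]'

```text
t: 20.38
eef_pos: [613.9, 159.9, 51.3]
tcp_rot: [3.141, 0.003, -0.087]
ft_force: [0.1, -0.4, -0.8]
opening: 0.321
grip_force: 30.0
```

Request:
move_arm --moves '[0, 0, 0, 0, 0, 0, 0, 0, 0, 0, -0.3, 0, 0, 0, -0.3, 0, 0, 0, -0.3, 0]' --claw 50

```text
t: 21.0
eef_pos: [615.0, 159.8, 190.4]
tcp_rot: [-3.141, -0.001, -0.088]
ft_force: [-0.8, 0.6, -0.3]
opening: 0.526
grip_force: 0.0
```

```bash
python3 -c "
from nuts import *
from plan import *
st();nuts('scene',amin=60);plan((470,-100,215,-.09))"
```

```text
{'t': 21.0, 'eef_pos': [615.006, 159.823, 190.384], 'tcp_rot': [-3.141, -0.001, -0.088], 'ft_force': [-0.8, 0.611, -0.337], 'opening': 0.526, 'grip_force': 0.0}
(array([225,  25], dtype=int32), -17.8, -640.8, 43.4, 27.8, 'short', 18.5, 'flat', np.float64(50.0))
(array([215, 147], dtype=int32), 403.0, -329.3, 35.9, 31.8, 'short', 46.3, 'flat', np.float64(1.5))
(array([241, 167], dtype=int32), 417.6, -227.8, 37.4, 27.2, 'short', 7.8, 'flat', np.float64(34.0))
(array([287, 202], dtype=int32), 440.4, -60.8, 39.7, 23.3, 'short', 5.0, 'flat', np.float64(19.5))
(6, [-0.137, 0.303, -0.02, 0])
```

Request:
move_arm --moves '[-0.137, 0.303, -0.03, 0, -0.137, 0.303, -0.03, 0, -0.137, 0.303, -0.03, 0, -0.137, 0.303, -0.03, 0, -0.137, 0.303, -0.03, 0, -0.137, 0.303, -0.03, 0, -0.1, 0, 0, 0, 0, 0, 0, 0]'

```text
t: 22.05
eef_pos: [452.9, -99.4, 215.4]
tcp_rot: [3.141, -0.001, -0.088]
ft_force: [0.6, 0.6, 0.1]
opening: 0.525
grip_force: 0.0
```

```bash
python3 -c "
from nuts import *
from plan import *
st();nuts(f='w10.png')"
```

```text
{'t': 22.05, 'eef_pos': [452.925, -99.376, 215.399], 'tcp_rot': [3.141, -0.001, -0.088], 'ft_force': [0.636, 0.603, 0.065], 'opening': 0.525, 'grip_force': 0.0}
(array([238, 196], dtype=int32), 435.8, -62.8, 30.6, 34.3, 'short', 24.2, 'flat', np.float64(19.4))
(array([367, 201], dtype=int32), 413.9, -234.0, 31.9, 35.0, 'short', 29.7, 'flat', np.float64(16.1))
(array([442, 205], dtype=int32), 399.5, -335.5, 35.4, 32.9, 'short', 52.5, 'flat', np.float64(8.2))
(array([459, 292], dtype=int32), 270.2, -372.4, 44.1, 27.8, 'short', 54.9, 'flat', np.float64(25.8))
(array([ 74, 321], dtype=int32), 270.0, 203.4, 31.5, 34.8, 'short', 24.9, 'flat', np.float64(59.9))
```

Request:
move_arm --moves '[0, 0, 0, 0.033, -0.147, -0.226, 0, 0, 0, 0, 0.37, 0, 0, 0, 0.37, 0, 0, 0, 0.37, 0, 0, 0, 0.29, 0, 0, 0, 0, 0]'

```text
t: 22.98
eef_pos: [436.5, -61.9, 2.8]
tcp_rot: [-3.141, 0.003, -0.137]
ft_force: [0.2, -0.3, 0.1]
opening: 0.527
grip_force: 0.0
```

Request:
move_arm --moves '[0, 0, 0, 0, 0, 0, 0, 0, 0, 0, 0, 0, 0, 0, -0.35, 0, 0, 0, -0.35, 0]' --claw 27

```text
t: 23.6
eef_pos: [436.0, -62.9, 110.9]
tcp_rot: [-3.141, 0.001, -0.139]
ft_force: [0.1, 0.3, -0.4]
opening: 0.321
grip_force: 30.0
```

Request:
move_arm --moves '[0.151, -0.271, 0, 0, 0.151, -0.271, 0, 0, 0.151, -0.271, 0, 0, 0.151, -0.271, 0, 0, 0.151, -0.271, 0, 0, 0.151, -0.271, 0, 0, 0, 0, 0.19, 0, 0, 0, 0.17, 0, 0, 0, 0, 0]'

```text
t: 24.72
eef_pos: [603.9, 159.7, 54.6]
tcp_rot: [3.141, 0.003, -0.139]
ft_force: [-0.5, -0.4, -0.3]
opening: 0.327
grip_force: 30.0
```

Request:
move_arm --moves '[0, 0, 0, 0, 0, 0, 0, 0, 0, 0, -0.3, 0, 0, 0, -0.3, 0, 0, 0, -0.3, 0]' --claw 50

```text
t: 25.35
eef_pos: [604.7, 159.5, 193.2]
tcp_rot: [-3.141, -0.001, -0.139]
ft_force: [0.6, -0.4, -0.2]
opening: 0.523
grip_force: 0.0
```

```bash
python3 -c "
from nuts import *
from plan import *
st();nuts('scene',amin=60);plan((450,-280,200,-.09))"
```

```text
{'t': 25.35, 'eef_pos': [604.673, 159.532, 193.192], 'tcp_rot': [-3.141, -0.001, -0.139], 'ft_force': [0.62, -0.358, -0.249], 'opening': 0.523, 'grip_force': 0.0}
(array([225,  25], dtype=int32), -17.8, -640.8, 43.4, 27.8, 'short', 18.5, 'flat', np.float64(50.0))
(array([215, 147], dtype=int32), 404.6, -328.6, 39.1, 30.7, 'short', 5.4, 'flat', np.float64(49.5))
(array([241, 167], dtype=int32), 417.6, -227.8, 37.4, 27.2, 'short', 7.8, 'flat', np.float64(34.6))
(1, [0, 0, 0, np.float64(-0.0314)])
(9, [-0.086, 0.335, -0.001, 0])
```

Request:
move_arm --moves '[-0.2, 0.2, 0, -0.031, -0.2, 0.25, 0, 0, -0.2, 0.3, 0, 0, -0.17, 0.35, 0, 0, 0, 0.38, 0, 0, 0, 0.38, 0, 0, 0, 0.38, 0, 0, 0, 0.38, 0, 0, 0, 0.38, 0, 0, 0, 0, 0, 0]'

```text
t: 26.65
eef_pos: [447.2, -279.8, 191.1]
tcp_rot: [3.14, -0.001, -0.095]
ft_force: [-0.7, 1.0, -0.5]
opening: 0.523
grip_force: 0.0
```

```bash
python3 -c "
from nuts import *
from plan import *
st();nuts(f='w11.png')"
```

```text
{'t': 26.65, 'eef_pos': [447.214, -279.786, 191.139], 'tcp_rot': [3.14, -0.001, -0.095], 'ft_force': [-0.734, 1.031, -0.451], 'opening': 0.523, 'grip_force': 0.0}
(array([229, 213], dtype=int32), 414.0, -233.6, 30.7, 36.2, 'short', 17.3, 'flat', np.float64(16.5))
(array([309, 217], dtype=int32), 400.2, -334.0, 37.2, 30.3, 'short', 51.4, 'flat', np.float64(49.4))
(array([459, 292], dtype=int32), 280.7, -537.6, 45.6, 22.9, 'short', 54.5, 'flat', np.float64(22.2))
```

```bash
python3 -c "
import plan as P
from h import *
ci=viewer.camera_info('scene');print(ray(np.array(ci['K']),np.array(ci['camera_from_world']),(222,120),5))
def at(p,y):
  class S: state=staticmethod(lambda:{'eef_pos':p,'tcp_rot':[3.14,0,y]})
  P.monitor=S
at([447.2,-279.8,191.1],-.095)
P.plan((414,-233.6,110,-.227),(414,-233.6,4,-.227),(414,-233.6,110,-.227),(490,-40,110,-.1),(610,163,110,-.1),(610,163,54,-.1),(610,163,110,-.1),(490,-40,110,-.1),(400.2,-334,110,.358),(400.2,-334,4,.358),(400.2,-334,110,.358),(490,-40,110,-.1),(625,159,110,-.1),(625,159,54,-.1))
"
```

```text
[ 302.86664283 -408.06340118    5.        ]
(1, [0, 0, 0, 0.084])
(2, [-0.142, -0.125, 0.27, 0])
(2, [0.0, -0.0, 0.353, 0])
(2, [0.0, -0.0, -0.353, 0])
(1, [0, 0, 0, -0.0809])
(4, [0.094, -0.334, -0.0, 0])
(5, [0.132, -0.285, 0.0, 0])
(2, [0.0, -0.0, 0.187, 0])
(2, [0.0, -0.0, -0.187, 0])
(5, [-0.132, 0.285, 0.0, 0])
(3, [0, 0, 0, -0.0972])
(6, [-0.208, 0.271, -0.0, 0])
(2, [0.0, 0.0, 0.353, 0])
(2, [0.0, 0.0, -0.353, 0])
(3, [0, 0, 0, 0.0972])
(6, [0.067, -0.335, -0.0, 0])
(5, [0.153, -0.282, 0.0, 0])
(2, [0.0, -0.0, 0.187, 0])
```

Request:
move_arm --moves '[0, 0, 0, 0.084, -0.142, -0.125, 0.27, 0, -0.142, -0.125, 0.27, 0, 0, 0, 0, 0, 0, 0, 0.35, 0, 0, 0, 0.35, 0, 0, 0, 0, 0]'

```text
t: 27.58
eef_pos: [415.2, -230.3, 3.4]
tcp_rot: [-3.141, 0.001, -0.222]
ft_force: [0.1, -0.2, 1.2]
opening: 0.524
grip_force: 0.0
```

Request:
move_arm --moves '[0, 0, 0, 0, 0, 0, 0, 0, 0, 0, 0, 0, 0, 0, -0.35, 0, 0, 0, -0.35, 0, 0, 0, 0, -0.081]' --claw 27

```text
t: 28.32
eef_pos: [415.7, -231.3, 113.5]
tcp_rot: [3.138, -0.006, -0.093]
ft_force: [0.3, 0.9, -1.0]
opening: 0.319
grip_force: 30.0
```

Request:
move_arm --moves '[0.094, -0.334, 0, 0, 0.094, -0.334, 0, 0, 0.094, -0.334, 0, 0, 0.094, -0.334, 0, 0, 0.132, -0.285, 0, 0, 0.132, -0.285, 0, 0, 0.132, -0.285, 0, 0, 0.132, -0.285, 0, 0, 0.132, -0.285, 0, 0, 0, 0, 0, 0]'

```text
t: 29.58
eef_pos: [609.3, 169.5, 109.9]
tcp_rot: [-3.141, -0.001, -0.092]
ft_force: [-0.3, -0.6, -1.4]
opening: 0.319
grip_force: 30.0
```

Request:
move_arm --moves '[0, 0, 0.18, 0, 0, 0, 0.18, 0, 0, 0, 0, 0]'

```text
t: 29.95
eef_pos: [607.3, 166.3, 54.6]
tcp_rot: [3.141, 0.003, -0.096]
ft_force: [-0.5, 0.4, -0.2]
opening: 0.319
grip_force: 30.0
```

Request:
move_arm --moves '[0, 0, 0, 0, 0, 0, 0, 0, 0, 0, -0.18, 0, 0, 0, -0.18, 0, 0, 0, 0, 0]' --claw 50

```text
t: 30.58
eef_pos: [609.6, 167.2, 112.5]
tcp_rot: [-3.14, -0.005, -0.095]
ft_force: [0.0, -0.2, -0.1]
opening: 0.523
grip_force: 0.0
```

```bash
python3 -c "
from nuts import *
from plan import *
st();nuts('scene',amin=60)"
```

```text
{'t': 30.575, 'eef_pos': [609.614, 167.204, 112.482], 'tcp_rot': [-3.14, -0.005, -0.095], 'ft_force': [0.021, -0.234, -0.054], 'opening': 0.523, 'grip_force': 0.0}
(array([225,  25], dtype=int32), -17.8, -640.8, 43.4, 27.8, 'short', 18.5, 'flat', np.float64(50.0))
(array([215, 147], dtype=int32), 403.0, -329.3, 35.9, 31.8, 'short', 46.3, 'flat', np.float64(1.5))
```

Request:
move_arm --moves '[-0.132, 0.289, 0, 0, -0.132, 0.289, 0, 0, -0.132, 0.289, 0, 0, -0.132, 0.289, 0, 0, -0.132, 0.289, 0, 0, 0, 0, 0, -0.097, 0, 0, 0, -0.097, 0, 0, 0, -0.097, 0, 0, 0, 0]'

```text
t: 31.75
eef_pos: [489.0, -39.3, 109.2]
tcp_rot: [-3.141, 0.001, 0.361]
ft_force: [0.3, 0.1, -0.5]
opening: 0.523
grip_force: 0.0
```

Request:
move_arm --moves '[-0.208, 0.271, 0, 0, -0.208, 0.271, 0, 0, -0.208, 0.271, 0, 0, -0.208, 0.271, 0, 0, -0.208, 0.271, 0, 0, -0.208, 0.271, 0, 0, 0, 0, 0, 0]'

```text
t: 32.62
eef_pos: [399.7, -336.3, 109.3]
tcp_rot: [3.141, 0.0, 0.354]
ft_force: [-0.9, 0.0, -0.1]
opening: 0.525
grip_force: 0.0
```

```bash
python3 -c "
from plan import *
st();plan((400.2,-334,4,.358))"
```

```text
{'t': 32.625, 'eef_pos': [399.67, -336.306, 109.301], 'tcp_rot': [3.141, 0.0, 0.354], 'ft_force': [-0.912, 0.036, -0.134], 'opening': 0.525, 'grip_force': 0.0}
(2, [0.004, -0.007, 0.351, 0])
```

Request:
move_arm --moves '[0.008, -0.014, 0.35, 0, 0, 0, 0.35, 0, 0, 0, 0, 0]'

```text
t: 33.0
eef_pos: [400.8, -329.9, 2.9]
tcp_rot: [-3.139, 0.001, 0.36]
ft_force: [0.3, 0.3, 0.4]
opening: 0.525
grip_force: 0.0
```

Request:
move_arm --moves '[0, 0, 0, 0, 0, 0, 0, 0, 0, 0, 0, 0, 0, 0, -0.35, 0, 0, 0, -0.35, 0]' --claw 27

```text
t: 33.62
eef_pos: [400.8, -331.0, 110.9]
tcp_rot: [-3.14, 0.001, 0.361]
ft_force: [0.4, -0.4, -0.9]
opening: 0.324
grip_force: 30.0
```

Request:
move_arm --moves '[0, 0, 0, 0.097, 0, 0, 0, 0.097, 0, 0, 0, 0.097, 0.067, -0.335, 0, 0, 0.067, -0.335, 0, 0, 0.067, -0.335, 0, 0, 0.067, -0.335, 0, 0, 0.067, -0.335, 0, 0, 0.067, -0.335, 0, 0]'

```text
t: 34.75
eef_pos: [490.0, -35.2, 110.1]
tcp_rot: [3.141, -0.001, -0.096]
ft_force: [1.5, -0.0, -1.4]
opening: 0.325
grip_force: 30.0
```

Request:
move_arm --moves '[0.153, -0.28, 0, 0, 0.153, -0.28, 0, 0, 0.153, -0.28, 0, 0, 0.153, -0.28, 0, 0, 0.153, -0.28, 0, 0, 0, 0, 0, 0]'

```text
t: 35.5
eef_pos: [624.7, 163.7, 109.5]
tcp_rot: [-3.141, -0.001, -0.093]
ft_force: [-0.8, -0.7, -0.7]
opening: 0.32
grip_force: 30.0
```

```bash
python3 -c "
from plan import *
st();plan((625,159,54,-.09))"
```

```text
{'t': 35.5, 'eef_pos': [624.712, 163.74, 109.51], 'tcp_rot': [-3.141, -0.001, -0.093], 'ft_force': [-0.764, -0.706, -0.654], 'opening': 0.32, 'grip_force': 30.0}
(2, [0.002, 0.016, 0.185, 0])
```

Request:
move_arm --moves '[0, 0.02, 0.18, 0, 0, 0, 0.18, 0, 0, 0, 0, 0]'

```text
t: 35.88
eef_pos: [622.3, 157.4, 54.4]
tcp_rot: [3.14, 0.004, -0.096]
ft_force: [0.1, 0.3, -0.1]
opening: 0.32
grip_force: 30.0
```

Request:
move_arm --moves '[0, 0, 0, 0, 0, 0, 0, 0, 0, 0, -0.3, 0, 0, 0, -0.3, 0, -0.3, 0, -0.3, 0, -0.3, 0, -0.3, 0, -0.3, 0, 0, 0, 0, 0, 0, 0]' --claw 50

```text
t: 36.88
eef_pos: [488.7, 171.3, 236.1]
tcp_rot: [-3.141, -0.002, -0.094]
ft_force: [0.7, -0.2, 0.7]
opening: 0.526
grip_force: 0.0
```

```bash
python3 - <<'E'
from nuts import *
from plan import *
st();im,K,T=shot('wrist','w12.png')
h,s,v=[c.astype(int) for c in cv2.split(cv2.cvtColor(im,cv2.COLOR_RGB2HSV))]
b=(h>100)&(h<125)&(s>120)
for q,c,m in cc(b,1500):print('blue',q,rect(m,K,T,53))
blk=(v<50)
for q,c,m in cc(blk,200):
    if q[1]<260 or q[1]+q[3]<290:print('blk',q,rect(m,K,T,72))
im2,K,T=shot('scene','s12.png')
a=cv2.resize(im[60:300,90:410],(400,300));b=cv2.resize(im2[110:270,90:270],(338,300))
cv2.imwrite('pics/p12.png',np.hstack([a,b])[:,:,::-1])
E
```

```text
{'t': 36.875, 'eef_pos': [488.674, 171.266, 236.075], 'tcp_rot': [-3.141, -0.002, -0.094], 'ft_force': [0.669, -0.217, 0.725], 'opening': 0.526, 'grip_force': 0.0}
blue [ 231   24   94  160 9718] ((591.07470703125, 159.13082885742188), (100.90047454833984, 172.3203125), 85.06604766845703)
blk [ 213    0   89  210 4434] ((586.9334716796875, 176.7987823486328), (88.3953628540039, 213.85272216796875), 87.1124038696289)
blk [ 307    0   21  207 1591] ((582.8218994140625, 116.35028839111328), (21.39234161376953, 211.93186950683594), 86.88539123535156)
blk [ 256  184   46   25 1086] ((492.9142150878906, 167.82528686523438), (53.59514236450195, 28.834989547729492), 84.62092590332031)
blk [ 249  214   61   25 1440] ((455.9374694824219, 170.59825134277344), (73.39969635009766, 30.489980697631836), 84.6165542602539)
blk [ 198  239   39   45 1102] ((416.98175048828125, 252.7699737548828), (48.639259338378906, 61.420711517333984), 82.56793975830078)
blk [ 316  239   39   45 1085] ((394.65789794921875, 114.78468322753906), (75.57676696777344, 38.89414978027344), 32.71965026855469)
blk [    0   257   560   163 50467] ((287.2283630371094, 190.3880157470703), (816.4967651367188, 259.1995544433594), 84.5787124633789)
blk [ 328  259  132   80 3643] ((343.178466796875, 32.45843505859375), (167.75498962402344, 116.28913116455078), 87.0008316040039)
```

View pics/p12.png

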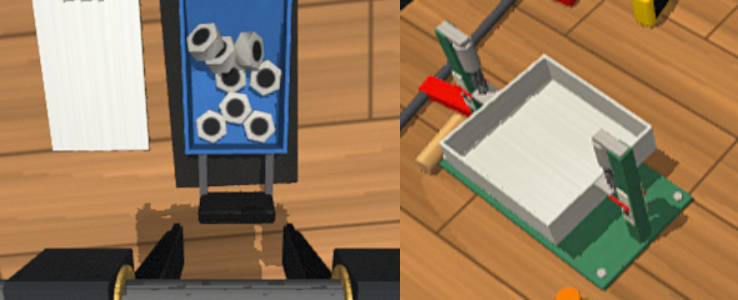

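```bash
python3 - <<'E'
from h import *
ci=viewer.camera_info('scene');K=np.array(ci['K']);T=np.array(ci['camera_from_world'])
P=[ray(K,T,p,112)[:2] for p in((112.4,188),(167.2,139.5),(224.2,180),(173.6,227.5))]
P=np.array(P);print(P.round(1),P.mean(0));print(cv2.minAreaRect(P.astype(np.float32)))
c=P.mean(0)
for p in ((394+0,0),):pass
for q in((601,151),(635,243)): # base screw heads in crop
  px=((q[0]-400)/1.878+90,q[1]/1.875+110)
for q in((601,272),(677,197)):
  px=((q[0]-400)/1.878+90,q[1]/1.875+110);print('screw',ray(K,T,px,13).round(1))
E
```

```text
[[ 694.7 -410.5]
 [ 505.7 -407.1]
 [ 519.8 -205.9]
 [ 690.8 -215.1]] [ 602.77045798 -309.65995264]
((602.05517578125, -308.1138610839844), (201.43614196777344, 189.06568908691406), 88.96171569824219)
screw [ 683.9 -170.9   13. ]
screw [ 536.7 -162.2   13. ]
```

Request:
move_arm --moves '[-0.23, -0.03, 0, -0.1, 0, 0, 0, -0.1, 0, 0, 0, -0.1, 0, 0, 0, -0.1, 0, 0, 0, -0.1, 0, 0, 0, -0.1, 0, 0, 0, -0.1, 0, 0, 0, -0.1, 0, 0, 0, -0.1, 0, 0, 0, -0.106]' --claw 50

```text
t: 38.22
eef_pos: [458.1, 178.6, 233.9]
tcp_rot: [-3.142, 0.0, 1.49]
ft_force: [-1.1, -0.5, -0.5]
opening: 0.518
grip_force: 0.0
```

```bash
python3 - <<'E'
from plan import *
from m import *
st();plan((454,172.5,100,1.485),(454,172.5,34,1.485))
im,K,T=shot('wrist','w13.png')
h,s,v=[c.astype(int) for c in cv2.split(cv2.cvtColor(im,cv2.COLOR_RGB2HSV))]
b=(h>100)&(h<125)&(s>120)
for q,c,m in cc(b,800):print('blue',q,rect(m,K,T,53))
im,K,T=shot('side')
h,s,v=[c.astype(int) for c in cv2.split(cv2.cvtColor(im,cv2.COLOR_RGB2HSV))]
b=(h>100)&(h<125)&(s>120);b[:120]=0
for q,c,m in cc(b,200):print('side blue',q,c)
E
```

```text
{'t': 38.225, 'eef_pos': [458.109, 178.568, 233.888], 'tcp_rot': [-3.142, 0.0, 1.49], 'ft_force': [-1.067, -0.485, -0.524], 'opening': 0.518, 'grip_force': 0.0}
(3, [-0.014, -0.008, 0.298, 0])
(2, [0.0, 0.0, 0.22, 0])
blue [ 310  159  150   84 7689] ((588.5994262695312, 160.9634246826172), (105.8016586303711, 177.99365234375), 85.37925720214844)
side blue [253 161  53  35 918] [281.89978214 177.90631808]
side blue [ 176  371   60   49 2116] [205.12476371 397.2036862 ]
```

Request:
move_arm --moves '[-0.042, -0.026, 0.3, 0, 0, 0, 0.3, 0, 0, 0, 0.3, 0, 0, 0, 0, 0, 0, 0, 0.25, 0, 0, 0, 0.18, 0, 0, 0, 0, 0]'

```text
t: 39.2
eef_pos: [452.9, 172.7, 34.9]
tcp_rot: [-3.141, 0.0, 1.483]
ft_force: [0.5, 0.0, 0.5]
opening: 0.526
grip_force: 0.0
```

Request:
move_arm --moves '[0, 0, 0, 0, 0, 0, 0, 0, 0, 0, 0, 0, 0, 0, 0, 0, 0, 0, 0, 0, 0, 0, -0.05, 0, 0, 0, 0, 0]' --claw 8

```text
t: 40.08
eef_pos: [453.5, 172.9, 43.0]
tcp_rot: [3.139, -0.001, 1.485]
ft_force: [3.5, -0.2, -0.2]
opening: 0.247
grip_force: 29.2
```

```bash
python3 - <<'E'
from plan import *
from m import *
st();im,K,T=shot('side')
h,s,v=[c.astype(int) for c in cv2.split(cv2.cvtColor(im,cv2.COLOR_RGB2HSV))]
b=(h>100)&(h<125)&(s>120);b[:120]=0
for q,c,m in cc(b,200):print('side blue',q,c)
E
```

```text
{'t': 40.075, 'eef_pos': [453.549, 172.892, 43.0], 'tcp_rot': [3.139, -0.001, 1.485], 'ft_force': [3.489, -0.195, -0.164], 'opening': 0.247, 'grip_force': 29.154}
side blue [255 161  51  34 932] [281.91094421 177.66416309]
side blue [ 176  371   60   49 2115] [205.11962175 397.19669031]
```

Request:
move_arm --moves '[0, 0.015, -0.055, 0, 0, 0.02, -0.055, 0, 0, 0.02, -0.055, 0, 0, 0.025, -0.055, 0, 0, 0.025, -0.055, 0, 0, 0.025, -0.055, 0, 0, 0, 0, 0]'

```text
t: 41.0
eef_pos: [472.5, 171.1, 92.2]
tcp_rot: [3.14, -0.0, 1.485]
ft_force: [-2.7, 1.0, 0.6]
opening: 0.168
grip_force: 30.0
```

```bash
python3 - <<'E'
from plan import *
from m import *
st();im,K,T=shot('side','s14.png')
h,s,v=[c.astype(int) for c in cv2.split(cv2.cvtColor(im,cv2.COLOR_RGB2HSV))]
b=(h>100)&(h<125)&(s>120);b[:120]=0
for q,c,m in cc(b,200):print('side blue',q,c)
a=im[110:220,220:350];b=shot('scene','s14b.png')[0][200:360,240:420]
cv2.imwrite('pics/p14.png',np.hstack([cv2.resize(a,(390,330)),cv2.resize(b,(371,330))])[:,:,::-1])
E
```

```text
{'t': 41.0, 'eef_pos': [472.478, 171.088, 92.192], 'tcp_rot': [3.14, -0.0, 1.485], 'ft_force': [-2.726, 0.971, 0.639], 'opening': 0.168, 'grip_force': 29.986}
side blue [256 161  53  26 976] [282.37192623 174.00512295]
side blue [ 176  371   60   49 2115] [205.11962175 397.19669031]
```

View pics/p14.png

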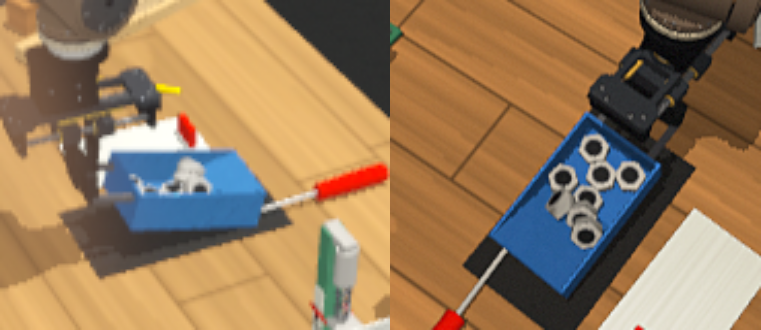

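Request:
move_arm --moves '[0, 0, -0.05, 0, 0, 0, -0.1, 0, 0, 0, -0.1, 0, 0, 0, -0.1, 0, 0, 0, -0.05, 0, 0, 0, 0, 0]'

```text
t: 41.85
eef_pos: [472.0, 171.1, 152.2]
tcp_rot: [3.141, -0.0, 1.485]
ft_force: [-0.1, -0.5, -7.9]
opening: 0.165
grip_force: 30.0
```

```bash
python3 - <<'E'
from plan import *
from m import *
st();im,K,T=shot('side','s15.png')
h,s,v=[c.astype(int) for c in cv2.split(cv2.cvtColor(im,cv2.COLOR_RGB2HSV))]
b=(h>100)&(h<125)&(s>120);b[:100]=0
for q,c,m in cc(b,200)[:1]:
  ys,xs=np.nonzero(m);P=np.c_[xs,ys];print(q,c,[P[np.argmax(P@np.array(d))].tolist() for d in((-1,0),(-.3,1),(1,.5),(.7,-1))])
G=np.array([472.5,171,0])+[0,0,monitor.state()['eef_pos'][2]+19]
y=-.086;X=np.array([np.cos(y),np.sin(y),0]);Y=np.array([-X[1],X[0],0]);Z=np.array([0,0,1.])
for th in(10,15,20,30,40):
  t=np.radians(th);ex=X*np.cos(t)-Z*np.sin(t);ez=Z*np.cos(t)+X*np.sin(t);O=G+140*ex-50*ez
  print(th,[proj(K,T,O+a*ex+b*Y+c*ez).round().tolist() for a,b,c in((-85,50,50),(-85,-50,0),(85,-50,0),(85,-50,50))])
E
```

```text
{'t': 41.85, 'eef_pos': [472.04, 171.101, 152.218], 'tcp_rot': [3.141, -0.0, 1.485], 'ft_force': [-0.097, -0.5, -7.904], 'opening': 0.165, 'grip_force': 30.005}
[159 100  34  25 682] [175.74340176 110.1744868 ] [[159, 100], [168, 124], [192, 118], [192, 100]]
10 [[256.0, 143.0], [264.0, 170.0], [307.0, 167.0], [310.0, 155.0]]
15 [[256.0, 144.0], [262.0, 172.0], [305.0, 171.0], [308.0, 160.0]]
20 [[255.0, 146.0], [261.0, 173.0], [302.0, 176.0], [307.0, 164.0]]
30 [[254.0, 148.0], [257.0, 175.0], [296.0, 184.0], [302.0, 173.0]]
40 [[253.0, 150.0], [254.0, 176.0], [288.0, 192.0], [296.0, 182.0]]
```

Request:
move_arm --moves '[0, 0, -0.08, 0, 0, 0, -0.16, 0, 0, 0, -0.2, 0, 0, 0, -0.2, 0, 0, 0, -0.2, 0, 0, 0, -0.2, 0, 0, 0, -0.16, 0, 0, 0, -0.08, 0, 0, 0, 0, 0]'

```text
t: 43.02
eef_pos: [471.9, 171.1, 343.9]
tcp_rot: [3.141, -0.0, 1.485]
ft_force: [0.4, 0.3, -9.1]
opening: 0.167
grip_force: 30.0
```

Request:
move_arm --moves '[-0.08, 0.005, 0, 0, -0.16, 0.01, 0, 0, -0.22, 0.013, 0, 0, -0.24, 0.015, 0, 0, -0.24, 0.015, 0, 0, -0.24, 0.015, 0, 0, -0.24, 0.015, 0, 0, -0.24, 0.015, 0, 0, -0.24, 0.015, 0, 0, -0.24, 0.015, 0, 0]'

```text
t: 44.28
eef_pos: [463.4, -152.3, 342.7]
tcp_rot: [-3.14, 0.0, 1.485]
ft_force: [-0.3, 0.1, -7.9]
opening: 0.167
grip_force: 30.0
```

Request:
move_arm --moves '[-0.24, 0.015, 0, 0, -0.24, 0.015, 0, 0, -0.2, 0.015, 0, 0, -0.16, 0.01, 0, -0.011, -0.11, 0.005, 0, -0.011, -0.05, 0, 0, 0, 0, 0, 0, 0]'

```text
t: 45.15
eef_pos: [460.5, -301.0, 343.1]
tcp_rot: [-3.141, -0.0, 1.519]
ft_force: [0.5, 1.7, -7.9]
opening: 0.166
grip_force: 30.0
```

```bash
python3 - <<'E'
from plan import *
from m import *
st()
im,K,T=shot('scene','s16.png');h,s,v=[c.astype(int) for c in cv2.split(cv2.cvtColor(im,cv2.COLOR_RGB2HSV))]
b=(h>100)&(h<125)&(s>120)
P=np.array(monitor.state()['eef_pos'])+[0,0,19]
for q,c,m in cc(b,200):
  ys,xs=np.nonzero(m);Q=np.c_[xs,ys];print(q,c,[Q[np.argmax(Q@np.array(d))].tolist() for d in((-1,0),(0,1),(1,0),(0,-1))])
y=-.05;X=np.array([np.cos(y),np.sin(y),0]);Y=np.array([-X[1],X[0],0]);Z=np.array([0,0,1.])
t=np.radians(15);ex=X*np.cos(t)-Z*np.sin(t);ez=Z*np.cos(t)+X*np.sin(t);O=P+140*ex-50*ez
print([proj(K,T,O+a*ex+b*Y+50*ez).round().tolist() for a,b in((85,50),(85,-50),(-85,50),(-85,-50))],'nose',O+85*ex)
plan((460,-302,345,1.52))
E
```

```text
{'t': 45.15, 'eef_pos': [460.511, -301.013, 343.056], 'tcp_rot': [-3.141, -0.0, 1.519], 'ft_force': [0.514, 1.657, -7.922], 'opening': 0.166, 'grip_force': 29.987}
[ 213    0   42   59 1390] [235.66402878  32.02805755] [[213, 41], [221, 58], [254, 42], [233, 0]]
[ 110   83   93   92 3298] [155.51667677 130.55306246] [[110, 143], [151, 174], [202, 115], [161, 83]]
[[141.0, 164.0], [108.0, 140.0], [195.0, 101.0], [161.0, 79.0]] nose [ 664.79079239 -310.67143883  255.72177003]
(1, [-0.011, -0.004, -0.012, 0])
```

Request:
move_arm --moves '[0, -0.1, 0.05, 0, 0, 0, 0.15, 0, 0, 0, 0.25, 0, 0, 0, 0.25, 0, 0, 0, 0.25, 0, 0, 0, 0.15, 0, 0, 0, 0.08, 0, 0, 0, 0.06, 0, 0, 0, 0, 0]'

```text
t: 46.32
eef_pos: [446.2, -299.9, 157.9]
tcp_rot: [3.141, 0.0, 1.52]
ft_force: [1.2, 0.5, -7.2]
opening: 0.169
grip_force: 29.9
```

Request:
move_arm --moves '[0, 0, 0.06, 0, 0, 0, 0.05, 0, 0, 0, 0, 0]'

```text
t: 46.7
eef_pos: [446.7, -300.3, 141.4]
tcp_rot: [3.14, 0.001, 1.519]
ft_force: [3.2, -0.4, -3.1]
opening: 0.165
grip_force: 30.0
```

```bash
python3 - <<'E'
from plan import *
st()
a=shot('side','s17.png')[0][170:320,280:450];b=shot('scene','s17b.png')[0][60:270,70:280]
cv2.imwrite('pics/p17.png',np.hstack([cv2.resize(a,(397,350)),cv2.resize(b,(350,350))])[:,:,::-1])
E
```

```text
{'t': 46.7, 'eef_pos': [446.737, -300.335, 141.407], 'tcp_rot': [3.14, 0.001, 1.519], 'ft_force': [3.195, -0.36, -3.059], 'opening': 0.165, 'grip_force': 29.999}
```

View pics/p17.png

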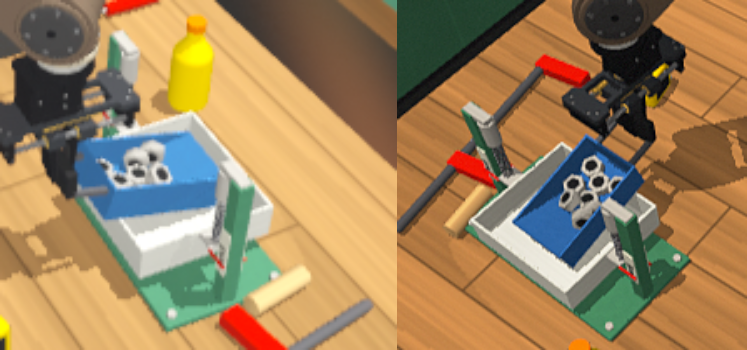

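Request:
move_arm --moves '[0, 0, 0.03, 0, 0, 0, 0.03, 0, 0, 0, 0, 0]'

```text
t: 47.18
eef_pos: [447.0, -301.2, 134.8]
tcp_rot: [3.137, 0.004, 1.519]
ft_force: [-3.7, 1.7, 23.3]
opening: 0.181
grip_force: 30.2
```

Request:
move_arm --moves '[0, 0, 0, 0]'

```text
t: 47.3
eef_pos: [447.1, -301.2, 134.9]
tcp_rot: [3.137, 0.004, 1.519]
ft_force: [-3.9, 1.2, 22.6]
opening: 0.186
grip_force: 30.2
```

Request:
move_arm --moves '[0, 0, -0.025, 0, 0, 0, 0, 0]'

```text
t: 47.55
eef_pos: [448.3, -301.4, 138.1]
tcp_rot: [3.135, 0.004, 1.519]
ft_force: [5.5, -0.4, 10.6]
opening: 0.171
grip_force: 30.0
```

Request:
move_arm --moves '[0, 0, 0, 0, 0, 0, 0, 0, 0, 0, 0, 0]' --claw 40

```text
t: 47.92
eef_pos: [445.5, -299.8, 135.7]
tcp_rot: [-3.14, -0.001, 1.52]
ft_force: [-0.2, 0.6, 0.2]
opening: 0.4
grip_force: 0.0
```

Request:
move_arm --moves '[0, 0, -0.3, 0, 0, 0, -0.3, 0, 0, 0, 0, 0.1, 0, 0, 0, 0.1, 0, 0, 0, 0.1, 0, 0, 0, 0.1, 0, 0, 0, 0.1, 0, 0, 0, 0.1, 0, 0, 0, 0.1, 0, 0, 0, 0.1]' --claw 90

```text
t: 49.18
eef_pos: [445.4, -299.7, 225.4]
tcp_rot: [-3.14, 0.001, 0.258]
ft_force: [-0.6, -0.3, -0.8]
opening: 0.946
grip_force: 0.0
```

Request:
move_arm --moves '[0, 0, 0, 0.1, 0, 0, 0, 0.1, 0, 0, 0, 0]'

```text
t: 49.55
eef_pos: [445.5, -299.8, 225.5]
tcp_rot: [-3.141, 0.001, -0.05]
ft_force: [-0.1, -0.1, 0.1]
opening: 0.947
grip_force: 0.0
```

```bash
python3 - <<'E'
from plan import *
from m import *
st()
im,K,T=shot('wrist','w18.png')
h,s,v=[c.astype(int) for c in cv2.split(cv2.cvtColor(im,cv2.COLOR_RGB2HSV))]
b=(h>100)&(h<125)&(s>120)
for q,c,m in cc(b,800):print('blue',q,rect(m,K,T,120))
for q,c,m in cc((v<50),200):
    if q[3]<100:print('blk',q,rect(m,K,T,170))
im,K,T=shot('scene','s18.png');h,s,v=[c.astype(int) for c in cv2.split(cv2.cvtColor(im,cv2.COLOR_RGB2HSV))]
b=(h>100)&(h<125)&(s>120)
for q,c,m in cc(b,800):print('blue',q,c)
E
```

```text
{'t': 49.55, 'eef_pos': [445.536, -299.765, 225.518], 'tcp_rot': [-3.141, 0.001, -0.05], 'ft_force': [-0.133, -0.136, 0.138], 'opening': 0.947, 'grip_force': 0.0}
blue [  222     0   116   164 10940] ((559.7203979492188, -308.76446533203125), (107.42433166503906, 132.78086853027344), 87.15243530273438)
blk [ 233  203   95   26 1874] ((455.8720703125, -303.4400329589844), (76.7785415649414, 21.082950592041016), 87.12406158447266)
blk [ 149  239   57   45 1402] ((409.6236877441406, -220.2865447998047), (29.771160125732422, 62.03289031982422), 39.301734924316406)
blk [ 347  239   57   45 1393] ((402.2256774902344, -375.6888122558594), (62.10264587402344, 28.608196258544922), 44.93143844604492)
blk [382 401  51  19 474] ((248.7262725830078, -420.6185607910156), (48.365535736083984, 22.79810333251953), 87.0926284790039)
blk [ 469  401   84   19 1473] ((243.42959594726562, -524.8732299804688), (82.34453582763672, 22.80558204650879), 87.0886459350586)
blue [214  17  41  45 876] [237.30936073  40.14726027]
blue [ 139  142   78   80 2138] [174.93311506 183.95416277]
```

Request:
move_arm --moves '[0.064, 0.018, 0, 0, 0, 0, 0.3, 0, 0, 0, 0.25, 0, 0, 0, 0.07, 0, 0, 0, 0, 0]'

```text
t: 50.28
eef_pos: [455.8, -303.3, 133.1]
tcp_rot: [-3.141, 0.0, -0.051]
ft_force: [0.2, 0.1, 0.5]
opening: 0.945
grip_force: 0.0
```

Request:
move_arm --moves '[0, 0, 0, 0, 0, 0, 0, 0, 0, 0, 0, 0]' --claw 75.6

```text
t: 50.65
eef_pos: [455.6, -303.2, 133.6]
tcp_rot: [3.141, -0.001, -0.051]
ft_force: [0.0, 0.4, 2.9]
opening: 0.8
grip_force: 10.1
```

Request:
move_arm --moves '[0, 0, 0, 0, 0, 0, 0, 0, 0.03, 0, -0.1, 0, 0.03, 0, -0.12, 0, 0.03, 0, -0.12, 0, 0.037, 0, -0.12, 0, 0.037, 0, -0.12, 0, 0, 0, 0, 0]' --claw 75.5

```text
t: 51.65
eef_pos: [480.1, -304.3, 220.0]
tcp_rot: [3.141, -0.0, -0.051]
ft_force: [0.3, -0.0, -6.0]
opening: 0.795
grip_force: 30.0
```

```bash
cat > tilt.py <<'E'
from plan import *
from m import *
def corners(name,y,ths,dz=19):
    im,K,T=shot(name);h,s,v=[c.astype(int) for c in cv2.split(cv2.cvtColor(im,cv2.COLOR_RGB2HSV))]
    b=((h>100)&(h<125)&(s>120));b[:60]=0;b[330:]=0
    l=max(cc(b,100),key=lambda a:a[0][4]);ys,xs=np.nonzero(l[2]);P=np.c_[xs,ys];print('bbox',xs.min(),xs.max(),ys.min(),ys.max())
    G=np.array(monitor.state()['eef_pos'])+[0,0,dz]
    X=np.array([np.cos(y),np.sin(y),0]);Y=np.array([-X[1],X[0],0]);Z=np.array([0,0,1.])
    for th in ths:
        t=np.radians(th);ex=X*np.cos(t)-Z*np.sin(t);ez=Z*np.cos(t)+X*np.sin(t);O=G+140*ex-50*ez
        q=np.array([proj(K,T,O+a*ex+b*Y+c*ez) for a in(-85,85) for b in(-50,50) for c in(0,50)]);print(th,q.min(0).round()[0],q.max(0).round()[0],q.min(0).round()[1],q.max(0).round()[1],'nosebot z',(O+85*ex)[2].round())
E
python3 - <<'E'
from tilt import *
st();corners('scene',-.05,(20,30,40,50,60))
E
```

```text
{'t': 51.65, 'eef_pos': [480.057, -304.332, 220.006], 'tcp_rot': [3.141, -0.0, -0.051], 'ft_force': [0.32, -0.023, -5.993], 'opening': 0.795, 'grip_force': 29.998}
bbox 144 214 126 208
20 122.0 206.0 125.0 212.0 nosebot z 114.0
30 132.0 210.0 127.0 212.0 nosebot z 82.0
40 142.0 213.0 127.0 211.0 nosebot z 55.0
50 153.0 217.0 127.0 209.0 nosebot z 34.0
60 164.0 221.0 124.0 205.0 nosebot z 18.0
```

Request:
move_arm --moves '[0, 0, 0, 0, 0, 0, 0, 0, 0.05, 0, -0.05, 0, 0.06, 0, -0.05, 0, 0.06, 0, -0.05, 0, 0.05, 0, -0.05, 0, 0, 0, 0, 0, 0, 0, 0, 0]' --claw 75.6

```text
t: 52.7
eef_pos: [512.9, -306.0, 249.8]
tcp_rot: [3.142, 0.0, -0.051]
ft_force: [-0.7, 0.3, -3.9]
opening: 0.8
grip_force: 21.4
```

```bash
python3 - <<'E'
from tilt import *
st();corners('scene',-.05,(40,50,60,70))
from nuts import nuts
nuts('scene',amin=50,zc=58,f='s19.png')
E
```

```text
{'t': 52.7, 'eef_pos': [512.876, -305.965, 249.85], 'tcp_rot': [3.142, 0.0, -0.051], 'ft_force': [-0.685, 0.256, -3.932], 'opening': 0.8, 'grip_force': 21.408}
bbox 168 216 117 197
40 128.0 202.0 127.0 213.0 nosebot z 86.0
50 140.0 206.0 127.0 211.0 nosebot z 64.0
60 152.0 209.0 123.0 208.0 nosebot z 49.0
70 164.0 213.0 119.0 202.0 nosebot z 40.0
(array([225,  25], dtype=int32), 24.1, -600.9, 41.6, 26.6, 'short', 18.5, 'flat', np.float64(50.0))
```

Request:
move_arm --moves '[-0.03, 0, -0.05, 0, -0.03, 0, -0.1, 0, 0, 0, -0.15, 0, 0, 0, -0.2, 0, 0, 0, 0, 0, 0, 0, 0, 0]'

```text
t: 53.55
eef_pos: [503.6, -305.4, 324.3]
tcp_rot: [-3.141, 0.001, -0.051]
ft_force: [0.5, 0.1, -2.8]
opening: 0.799
grip_force: 21.4
```

```bash
python3 - <<'E'
from tilt import *
F=[]
for i in range(4):
  shot('scene');F.append(monitor.state()['ft_force'])
print(np.mean(F,0));st();corners('scene',-.05,(40,50,60,70,80))
from nuts import nuts
nuts('side',amin=30,zc=58,f='s20.png');print();nuts('wrist',amin=80,zc=58,f='w20.png')
E
```

```text
[ 0.08112316 -0.19201965 -3.15075336]
{'t': 53.75, 'eef_pos': [503.805, -305.478, 324.002], 'tcp_rot': [-3.141, 0.001, -0.051], 'ft_force': [-0.044, -0.149, -3.968], 'opening': 0.799, 'grip_force': 21.411}
bbox 164 215 91 177
40 122.0 200.0 101.0 193.0 nosebot z 160.0
50 135.0 204.0 102.0 191.0 nosebot z 139.0
60 147.0 208.0 99.0 188.0 nosebot z 123.0
70 160.0 211.0 94.0 182.0 nosebot z 115.0
80 166.0 215.0 90.0 175.0 nosebot z 113.0
(array([203, 401], dtype=int32), 29.7, -605.7, 25.6, 33.7, 'short', 3.5, 'flat', np.float64(33.0))
```

```bash
python3 - <<'E'
from plan import *
plan((503.8,-305.5,369,-.051),(474,-304,369,-.051),(480,-40,369,-.086,45),(626,158,369,-.086,45),(626,158,240,-.086,40))
E
```

```text
(1, [-0.001, -0.0, -0.297, 0])
(1, [-0.199, 0.0, -0.0, 0])
(1, [0, 0, 0, 0.0223])
(6, [-0.019, -0.293, 0.0, 0])
(6, [0.143, -0.233, 0.0, 0])
(4, [0.0, -0.0, 0.215, 0])
```

Request:
move_arm --moves '[0, 0, -0.15, 0, 0, 0, -0.15, 0, -0.1, 0, 0, 0.022, -0.1, -0.1, 0, 0, -0.019, -0.25, 0, 0, -0.019, -0.3, 0, 0, -0.019, -0.3, 0, 0, -0.019, -0.3, 0, 0, -0.019, -0.3, 0, 0, -0.019, -0.21, 0, 0]'

```text
t: 55.15
eef_pos: [478.3, -37.5, 368.8]
tcp_rot: [-3.142, 0.001, -0.087]
ft_force: [0.4, 0.0, -3.1]
opening: 0.798
grip_force: 21.4
```

Request:
move_arm --moves '[0.143, -0.233, 0, 0, 0.143, -0.233, 0, 0, 0.143, -0.233, 0, 0, 0.143, -0.233, 0, 0, 0.143, -0.233, 0, 0, 0.1, -0.15, 0, 0, 0.043, -0.083, 0, 0, 0, 0, 0, 0]'

```text
t: 56.15
eef_pos: [625.4, 158.7, 369.0]
tcp_rot: [3.141, 0.001, -0.086]
ft_force: [0.7, 0.2, -3.0]
opening: 0.8
grip_force: 21.3
```

```bash
python3 - <<'E'
from tilt import *
st();corners('side',-.086,(60,70,80,90));corners('scene',-.086,(60,70,80,90))
im,K,T=shot('scene','s21.png')
im2=shot('side','s21b.png')[0]
im3=shot('wrist','w21.png')[0]
g=[cv2.resize(im[110:260,95:265],(390,344)),cv2.resize(im2[80:250,220:410],(384,344))]
cv2.imwrite('pics/p21.png',np.hstack(g)[:,:,::-1])
E
```

```text
{'t': 56.15, 'eef_pos': [625.437, 158.75, 368.981], 'tcp_rot': [3.141, 0.001, -0.086], 'ft_force': [0.729, 0.154, -3.044], 'opening': 0.8, 'grip_force': 21.324}
bbox 271 307 96 149
60 277.0 322.0 91.0 146.0 nosebot z 169.0
70 274.0 312.0 93.0 151.0 nosebot z 160.0
80 271.0 302.0 94.0 153.0 nosebot z 158.0
90 268.0 293.0 95.0 155.0 nosebot z 163.0
bbox 291 369 220 319
60 272.0 362.0 227.0 337.0 nosebot z 169.0
70 284.0 366.0 222.0 326.0 nosebot z 160.0
80 296.0 371.0 216.0 313.0 nosebot z 158.0
90 308.0 375.0 210.0 299.0 nosebot z 164.0
```

View pics/p21.png

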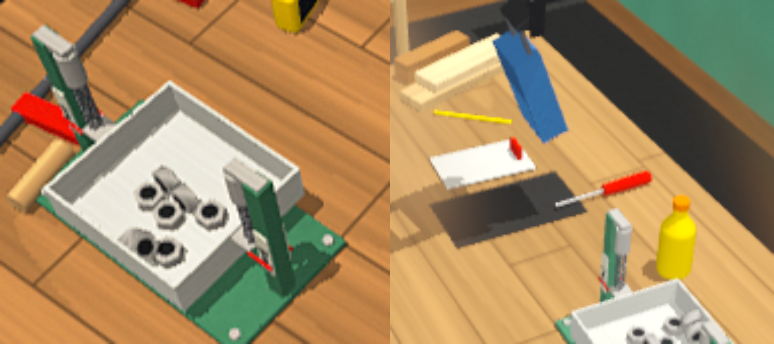

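```bash
python3 - <<'E'
from m import *
im=cv2.imread('pics/s21b.png');ci=viewer.camera_info('side');K=np.array(ci['K']);T=np.array(ci['camera_from_world'])
g=cv2.cvtColor(im,cv2.COLOR_BGR2HSV);h,s,v=[c.astype(int) for c in cv2.split(g)]
for p in((280,185),(262,186),(295,190),(240,200)):print(p,g[p[1],p[0]])
b=(v<62)&(s<110);b[:140]=0;b[:,340:]=0
for q,c,m in cc(b,300):print(q,c,rect(cv2.morphologyEx(m.astype(np.uint8),cv2.MORPH_CLOSE,np.ones((5,5))),K,T,3))
print('driver tip',ray(K,T,(302.7,182),12))
w=(s<45)&(v>150)
for q,c,m in cc(w,300):
  if q[1]<180:print('lid',q,rect(m,K,T,9))
E
```

```text
(280, 185) [20 15 50]
(262, 186) [12 60 72]
(295, 190) [17 61 84]
(240, 200) [ 17 132 212]
[   0  156   33   52 1257] [ 12.71280827 184.88385044] ((-303.2257385253906, 614.4890747070312), (104.11605834960938, 354.944580078125), 0.31760373711586)
[268 171  26  20 352] [278.50568182 180.51704545] ((593.1279296875, 174.17913818359375), (102.43276977539062, 93.3348388671875), 82.62897491455078)
[   0  283   84  137 7571] [ 37.93210936 365.39136178] ((-337.6633605957031, -221.85247802734375), (176.44346618652344, 493.8753356933594), 0.01156587339937687)
driver tip [668.15510697 109.64126794  12.        ]
lid [   0    0  108   51 3820] ((130.08538818359375, 2245.350341796875), (823.9827880859375, 642.1995239257812), 84.81993103027344)
lid [297  25  13  37 336] ((1271.430908203125, 1216.887451171875), (476.13214111328125, 63.852718353271484), 59.637237548828125)
lid [202  32  18  38 436] ((783.3508911132812, 1359.858154296875), (478.7721252441406, 84.1234130859375), 70.08540344238281)
lid [ 225   32   52   46 1811] ((965.110107421875, 1225.71142578125), (542.1107177734375, 270.93060302734375), 69.43050384521484)
lid [ 60  44  38  33 588] ((150.570556640625, 1549.3858642578125), (337.1611328125, 199.7864227294922), 87.6633071899414)
lid [240 149  52  24 707] ((606.0131225585938, 302.3943176269531), (110.91827392578125, 180.6292724609375), 85.22661590576172)
lid [ 131  170   64   50 1376] ((160.9099884033203, 297.58404541015625), (154.96331787109375, 273.3808898925781), 25.68121910095215)
```

Request:
move_arm --moves '[0, 0, 0.15, 0, 0, 0, 0.25, 0, 0, 0, 0.25, 0, 0, 0, 0.2, 0, 0, 0, 0.1, 0, 0, 0, 0.05, 0, 0, 0, 0, 0]'

```text
t: 57.28
eef_pos: [626.0, 158.8, 220.4]
tcp_rot: [-3.142, -0.001, -0.086]
ft_force: [0.6, -0.5, -3.5]
opening: 0.796
grip_force: 21.3
```

Request:
move_arm --moves '[0, 0, 0.03, 0, 0, 0, 0.02, 0, 0, 0, 0, 0]'

```text
t: 57.65
eef_pos: [625.8, 158.8, 212.4]
tcp_rot: [3.141, 0.0, -0.086]
ft_force: [0.6, -0.3, -3.1]
opening: 0.798
grip_force: 21.3
```

```bash
python3 - <<'E'
from tilt import *
st();corners('side',-.086,(70,75,80));corners('scene',-.086,(70,75,80))
ci=viewer.camera_info('side');K=np.array(ci['K']);T=np.array(ci['camera_from_world'])
print('mat',[ray(K,T,(220+(X-390)/2.02,80+Y/2.02),3)[:2].round(1) for X,Y in((432,203),(458,247),(588,212),(560,173))])
E
```

```text
{'t': 57.65, 'eef_pos': [625.759, 158.845, 212.354], 'tcp_rot': [3.141, 0.0, -0.086], 'ft_force': [0.606, -0.276, -3.073], 'opening': 0.798, 'grip_force': 21.316}
bbox 159 191 91 124
70 274.0 311.0 132.0 186.0 nosebot z 3.0
75 273.0 306.0 133.0 187.0 nosebot z 1.0
80 271.0 301.0 133.0 189.0 nosebot z 1.0
bbox 291 356 262 329
70 284.0 356.0 261.0 350.0 nosebot z 3.0
75 290.0 358.0 259.0 345.0 nosebot z 1.0
80 295.0 360.0 256.0 339.0 nosebot z 1.0
mat [array([471.3, 232.8]), array([461.2,  94.5]), array([716. ,  78.5]), array([728.6, 208.7])]
```

Request:
move_arm --moves '[0, 0, 0.03, 0, 0, 0, 0.03, 0, 0, 0, 0, 0]'

```text
t: 58.12
eef_pos: [627.0, 159.0, 205.7]
tcp_rot: [-3.141, -0.005, -0.086]
ft_force: [-1.0, -1.6, 13.5]
opening: 0.798
grip_force: 21.2
```

Request:
move_arm --moves '[0, 0, 0.03, 0, 0, 0, 0, 0]'

```text
t: 58.38
eef_pos: [627.5, 159.0, 202.2]
tcp_rot: [-3.14, -0.007, -0.086]
ft_force: [-1.7, -1.1, 19.8]
opening: 0.798
grip_force: 20.9
```

Request:
move_arm --moves '[0, 0, -0.02, 0, -0.153, 0, 0.02, 0, -0.153, 0, 0.03, 0, -0.153, 0, 0.04, 0, -0.119, 0, 0.055, 0, -0.119, 0, 0.062, 0, -0.119, 0, 0.067, 0, 0, 0, 0, 0]' --claw 75.65

```text
t: 59.38
eef_pos: [502.9, 169.4, 160.5]
tcp_rot: [3.141, 0.002, -0.085]
ft_force: [-0.2, 0.0, -2.9]
opening: 0.796
grip_force: 20.9
```

```bash
python3 - <<'E'
from tilt import *
st();corners('side',-.086,(30,40,50,60,70));corners('scene',-.086,(30,40,50,60,70))
E
```

```text
{'t': 59.375, 'eef_pos': [502.858, 169.367, 160.456], 'tcp_rot': [3.141, 0.002, -0.085], 'ft_force': [-0.236, 0.039, -2.895], 'opening': 0.796, 'grip_force': 20.905}
bbox 253 302 149 187
30 256.0 310.0 144.0 180.0 nosebot z 24.0
40 253.0 304.0 146.0 188.0 nosebot z -3.0
50 249.0 297.0 148.0 194.0 nosebot z -25.0
60 246.0 289.0 150.0 200.0 nosebot z -40.0
70 243.0 280.0 151.0 204.0 nosebot z -49.0
bbox 296 377 245 329
30 286.0 372.0 248.0 342.0 nosebot z 24.0
40 292.0 376.0 247.0 339.0 nosebot z -3.0
50 300.0 379.0 243.0 334.0 nosebot z -25.0
60 308.0 382.0 239.0 326.0 nosebot z -40.0
70 317.0 386.0 234.0 318.0 nosebot z -49.0
```

Request:
move_arm --moves '[-0.099, 0, 0.09, 0, -0.099, 0, 0.09, 0, -0.08, 0, 0.095, 0, -0.075, 0, 0.11, 0, -0.07, 0, 0.11, 0, -0.05, 0, 0.1, 0, 0, 0, 0, 0]'

```text
t: 60.35
eef_pos: [433.4, 175.4, 71.1]
tcp_rot: [3.141, 0.001, -0.086]
ft_force: [0.8, -0.2, -2.8]
opening: 0.802
grip_force: 21.2
```

```bash
python3 - <<'E'
from tilt import *
st();corners('side',-.086,(0,5,10,15,20));corners('scene',-.086,(0,5,10,15,20))
E
```

```text
{'t': 60.35, 'eef_pos': [433.438, 175.359, 71.098], 'tcp_rot': [3.141, 0.001, -0.086], 'ft_force': [0.812, -0.234, -2.811], 'opening': 0.802, 'grip_force': 21.165}
bbox 250 297 162 189
0 246.0 300.0 152.0 188.0 nosebot z 41.0
5 246.0 300.0 156.0 189.0 nosebot z 21.0
10 245.0 299.0 160.0 191.0 nosebot z 2.0
15 243.0 298.0 165.0 192.0 nosebot z -16.0
20 242.0 296.0 166.0 195.0 nosebot z -33.0
bbox 301 382 243 329
0 297.0 381.0 242.0 332.0 nosebot z 41.0
5 298.0 381.0 243.0 333.0 nosebot z 21.0
10 298.0 381.0 244.0 334.0 nosebot z 3.0
15 299.0 381.0 245.0 333.0 nosebot z -16.0
20 301.0 382.0 245.0 333.0 nosebot z -33.0
```

Request:
move_arm --moves '[0, 0, 0.1, 0, 0, 0, 0.08, 0, 0, 0, 0.04, 0, 0, 0, 0, 0]'

```text
t: 60.95
eef_pos: [433.4, 175.4, 38.3]
tcp_rot: [3.141, 0.0, -0.086]
ft_force: [-0.5, -0.1, -3.3]
opening: 0.797
grip_force: 21.1
```

Request:
move_arm --moves '[0, 0, 0.03, 0, 0, 0, 0, 0]'

```text
t: 61.2
eef_pos: [433.3, 175.4, 34.0]
tcp_rot: [-3.142, -0.0, -0.086]
ft_force: [-0.5, 0.6, -1.9]
opening: 0.797
grip_force: 21.1
```

Request:
move_arm --moves '[0, 0, 0.03, 0, 0, 0, 0, 0]'

```text
t: 61.45
eef_pos: [433.1, 175.4, 29.5]
tcp_rot: [3.142, 0.0, -0.086]
ft_force: [-0.1, -0.1, -0.4]
opening: 0.799
grip_force: 20.9
```

Request:
move_arm --moves '[0, 0, 0.03, 0, 0, 0, 0, 0]'

```text
t: 61.7
eef_pos: [432.7, 175.4, 25.0]
tcp_rot: [3.141, 0.001, -0.086]
ft_force: [-2.1, 2.3, 3.1]
opening: 0.795
grip_force: 20.4
```

```bash
python3 - <<'E'
from tilt import *
st();corners('side',-.086,(-5,0,5,10),22);corners('scene',-.086,(-5,0,5,10),22)
E
```

```text
{'t': 61.7, 'eef_pos': [432.679, 175.433, 25.005], 'tcp_rot': [3.141, 0.001, -0.086], 'ft_force': [-2.056, 2.338, 3.148], 'opening': 0.795, 'grip_force': 20.433}
bbox 252 298 160 196
-5 247.0 300.0 157.0 196.0 nosebot z 17.0
0 247.0 300.0 161.0 198.0 nosebot z -3.0
5 246.0 299.0 166.0 199.0 nosebot z -22.0
10 245.0 299.0 170.0 200.0 nosebot z -41.0
bbox 300 380 249 329
-5 297.0 379.0 250.0 336.0 nosebot z 17.0
0 297.0 378.0 251.0 338.0 nosebot z -3.0
5 298.0 378.0 252.0 339.0 nosebot z -22.0
10 298.0 378.0 252.0 339.0 nosebot z -41.0
```

Request:
move_arm --moves '[0, 0, -0.02, 0, 0.03, 0.003, 0, 0, 0.04, 0.003, 0, 0, 0.03, 0.002, 0, 0, 0, 0, 0, 0]'

```text
t: 62.42
eef_pos: [448.9, 172.8, 28.1]
tcp_rot: [-3.141, -0.001, -0.086]
ft_force: [0.5, -1.6, 0.1]
opening: 0.803
grip_force: 20.5
```

Request:
move_arm --moves '[0, 0, 0, 0, 0, 0, 0, 0, 0, 0, -0.2, 0, 0, 0, -0.4, 0, 0, 0, -0.4, 0, 0, 0, -0.4, 0, 0, 0, 0, 0]' --claw 90

```text
t: 63.3
eef_pos: [449.3, 173.3, 242.1]
tcp_rot: [-3.139, -0.008, -0.086]
ft_force: [-0.1, -1.2, -0.7]
opening: 0.945
grip_force: 0.0
```

```bash
python3 - <<'E'
from tilt import *
st();im,K,T=shot('wrist','w22.png')
h,s,v=[c.astype(int) for c in cv2.split(cv2.cvtColor(im,cv2.COLOR_RGB2HSV))]
b=(h>100)&(h<125)&(s>120)
for q,c,m in cc(b,800):print('blue',q,rect(m,K,T,53))
for n in('scene','side'):
  im,K,T=shot(n,n+'22.png');h,s,v=[c.astype(int) for c in cv2.split(cv2.cvtColor(im,cv2.COLOR_RGB2HSV))]
  b=(h>100)&(h<125)&(s>120);b[:100]=0;b[300 if n=='side' else 420:]=0
  for q,c,m in cc(b,500):print(n,q,c,rect(m,K,T,53))
  if n=='side':
    w=(s<45)&(v>150)
    for q,c,m in cc(w,300):
      if 230<q[0]<260 and 140<q[1]<170:print('lid',q,rect(m,K,T,9))
E
```

```text
{'t': 63.3, 'eef_pos': [449.313, 173.336, 242.092], 'tcp_rot': [-3.139, -0.008, -0.086], 'ft_force': [-0.094, -1.201, -0.669], 'opening': 0.945, 'grip_force': 0.0}
blue [  231     0    93   161 14148] ((579.3990478515625, 161.374755859375), (100.86862182617188, 170.0509796142578), 85.09923553466797)
scene [ 295  253   82   88 3661] [335.36902486 295.64490576] ((588.779541015625, 166.31727600097656), (107.65083312988281, 185.15859985351562), 85.01852416992188)
side [159 100  33  25 661] [175.24659607 110.22087746] ((391.6908874511719, 753.1918334960938), (210.24842834472656, 135.60655212402344), 72.66943359375)
side [ 252  162   51   34 1146] [277.80453752 178.22338569] ((569.762451171875, 127.38177490234375), (154.2971954345703, 184.13365173339844), 83.96012115478516)
lid [240 149  51  25 610] ((604.9974975585938, 305.5486145019531), (108.26405334472656, 181.58355712890625), 87.11136627197266)
```

Request:
move_arm --moves '[0.25, 0, 0, 0, 0.25, 0, 0, 0, 0, 0, 0, 0, 0, 0, 0, 0]' --claw 60

```text
t: 63.95
eef_pos: [521.7, 166.4, 236.6]
tcp_rot: [3.141, 0.003, -0.086]
ft_force: [-1.1, 0.2, -0.4]
opening: 0.643
grip_force: 0.0
```

```bash
python3 - <<'E'
from tilt import *
st();im,K,T=shot('wrist','w23.png')
h,s,v=[c.astype(int) for c in cv2.split(cv2.cvtColor(im,cv2.COLOR_RGB2HSV))]
b=(h>100)&(h<125)&(s>120)
for q,c,m in cc(b,800):print('blue',q,rect(m,K,T,53))
red=((h<6)|(h>174))&(s>180)&(v>90)
for q,c,m in cc(red,60):print('red',q,c.round(),ray(K,T,c,36).round(1),rect(m,K,T,37))
w=(s<50)&(v>140)
for q,c,m in cc(w,1500):print('white',q,rect(m,K,T,9))
plan((678,301.3,200,-.086))
E
```

```text
{'t': 63.95, 'eef_pos': [521.719, 166.397, 236.559], 'tcp_rot': [3.141, 0.003, -0.086], 'ft_force': [-1.123, 0.178, -0.379], 'opening': 0.643, 'grip_force': 0.0}
blue [  231    69    91   149 12631] ((579.859375, 161.31192016601562), (101.03018188476562, 171.77780151367188), 85.05842590332031)
red [132  69  43  12 462] [153.  74.] [675.2 297.7  36. ] ((674.8666381835938, 297.34173583984375), (49.115047454833984, 11.789274215698242), 85.11723327636719)
white [  115    60    94   142 10909] ((607.227783203125, 307.1249084472656), (106.65716552734375, 179.6907196044922), 85.11814880371094)
(4, [0.24, -0.246, 0.062, 0])
```

Request:
move_arm --moves '[0.24, -0.246, 0.06, 0, 0.24, -0.246, 0.06, 0, 0.24, -0.246, 0.06, 0, 0.24, -0.246, 0.06, 0, 0, 0, 0, 0, 0, 0, 0, 0]'

```text
t: 64.75
eef_pos: [677.8, 301.1, 201.8]
tcp_rot: [3.141, 0.001, -0.085]
ft_force: [-0.1, -0.3, -0.0]
opening: 0.628
grip_force: 0.0
```

```bash
python3 - <<'E'
from tilt import *
st();im,K,T=shot('wrist','w24.png')
h,s,v=[c.astype(int) for c in cv2.split(cv2.cvtColor(im,cv2.COLOR_RGB2HSV))]
red=((h<6)|(h>174))&(s>180)&(v>90)
for q,c,m in cc(red,60):print('red',q,c.round(),ray(K,T,c,36).round(1),rect(m,K,T,37))
b=(h>100)&(h<125)&(s>120)
for q,c,m in cc(b,800):print('blue',q,rect(m,K,T,53))
plan((678,301.3,17,-.086))
E
```

```text
{'t': 64.75, 'eef_pos': [677.842, 301.093, 201.785], 'tcp_rot': [3.141, 0.001, -0.085], 'ft_force': [-0.09, -0.288, -0.019], 'opening': 0.628, 'grip_force': 0.0}
red [ 416    6   29  102 2405] [429.  56.] [817.4 127.7  36. ] ((814.6172485351562, 128.20057678222656), (26.082805633544922, 95.49172973632812), 89.65127563476562)
red [258 193  36  11 382] [276. 198.] [679.2 301.3  36. ] ((679.431640625, 301.2443542480469), (41.56789016723633, 12.092975616455078), 85.10699462890625)
blue [ 347  195  103   87 6311] ((620.918212890625, 164.3644561767578), (112.85909271240234, 107.08709716796875), 85.10618591308594)
(4, [0.0, -0.001, 0.309, 0])
```

Request:
move_arm --moves '[-0.251, 0.192, -0.046, 0, -0.251, 0.192, -0.046, 0, -0.251, 0.192, -0.046, 0, -0.251, 0.192, -0.046, 0, -0.251, 0.192, -0.046, 0, 0, 0, 0, 0, 0, 0, 0, 0]'

```text
t: 65.68
eef_pos: [479.1, 173.7, 237.5]
tcp_rot: [-3.141, -0.002, -0.086]
ft_force: [0.1, 0.0, -0.7]
opening: 0.628
grip_force: 0.0
```

```bash
python3 - <<'E'
from tilt import *
for i in range(2):
  st();im,K,T=shot('wrist','w25.png')
  h,s,v=[c.astype(int) for c in cv2.split(cv2.cvtColor(im,cv2.COLOR_RGB2HSV))]
  b=(h>100)&(h<125)&(s>120)
  for q,c,m in cc(b,800):print('blue',q,rect(m,K,T,53))
plan((678,301.3,60,-.086))
E
```

```text
{'t': 65.675, 'eef_pos': [479.09, 173.657, 237.502], 'tcp_rot': [-3.141, -0.002, -0.086], 'ft_force': [0.079, 0.031, -0.718], 'opening': 0.628, 'grip_force': 0.0}
blue [  233    27    93   158 13779] ((579.7274780273438, 161.33937072753906), (100.98979187011719, 171.41445922851562), 85.05687713623047)
{'t': 65.725, 'eef_pos': [479.332, 173.912, 237.022], 'tcp_rot': [-3.141, -0.001, -0.086], 'ft_force': [0.551, -0.269, -0.323], 'opening': 0.631, 'grip_force': 0.0}
blue [  233    27    94   158 13804] ((579.7666015625, 161.38365173339844), (101.15258026123047, 171.1537322998047), 85.10200500488281)
(6, [0.208, -0.16, 0.196, 0])
```

Request:
move_arm --moves '[0.251, -0.192, 0.046, 0, 0.251, -0.192, 0.046, 0, 0.251, -0.192, 0.046, 0, 0.251, -0.192, 0.046, 0, 0.251, -0.192, 0.046, 0, 0.005, 0, 0.3, 0, 0, 0, 0.35, 0, 0, 0, 0.35, 0, 0, 0, 0.2, 0, 0, 0, 0, 0]'

```text
t: 67.03
eef_pos: [678.4, 301.0, 18.5]
tcp_rot: [3.139, 0.005, -0.085]
ft_force: [-0.7, 0.0, 0.9]
opening: 0.63
grip_force: 0.0
```

```bash
python3 -c "
from plan import *
shot('side');shot('side');st();plan((678.9,301.3,18,-.086))"
```

```text
{'t': 67.125, 'eef_pos': [680.167, 301.545, 22.529], 'tcp_rot': [-3.141, -0.001, -0.086], 'ft_force': [0.229, -0.817, 0.529], 'opening': 0.632, 'grip_force': 0.0}
(1, [-0.008, 0.002, 0.03, 0])
```

Request:
move_arm --moves '[-0.008, 0.002, 0.03, 0, 0, 0, 0, 0, 0, 0, 0, 0]'

```text
t: 67.5
eef_pos: [678.6, 301.0, 18.2]
tcp_rot: [-3.141, -0.001, -0.086]
ft_force: [0.4, -0.3, -0.7]
opening: 0.632
grip_force: 0.0
```

Request:
move_arm --moves '[0, 0, 0, 0, 0, 0, 0, 0, 0, 0, 0, 0, 0, 0, 0, 0]' --claw 43

```text
t: 68.0
eef_pos: [678.4, 301.0, 17.6]
tcp_rot: [3.142, -0.0, -0.086]
ft_force: [0.1, -0.3, 1.4]
opening: 0.461
grip_force: 30.0
```

Request:
move_arm --moves '[0, 0, -0.1, 0, 0, 0, -0.2, 0, 0, 0, -0.25, 0, 0, 0, -0.1, 0, 0, 0, 0, 0, 0, 0, 0, 0]'

```text
t: 68.75
eef_pos: [677.8, 300.7, 113.5]
tcp_rot: [3.141, 0.002, -0.086]
ft_force: [0.2, -1.2, -1.5]
opening: 0.46
grip_force: 30.0
```

```bash
python3 - <<'E'
from tilt import *
from lid import lidc
st();ci=viewer.camera_info('side');K=np.array(ci['K']);T=np.array(ci['camera_from_world'])
im,K,T=shot('side','s26.png');h,s,v=[c.astype(int) for c in cv2.split(cv2.cvtColor(im,cv2.COLOR_RGB2HSV))]
w=(s<45)&(v>110);w[:100]=0;w[230:]=0;w[:,:210]=0;w[:,330:]=0
l=max(cc(w,100),key=lambda a:a[0][4]);ys,xs=np.nonzero(l[2]);P=np.c_[xs,ys];f=lambda d:P[np.argmax(P@np.array(d))].tolist()
print(len(P),f([-1,0]),f([-.5,1]),f([1,.3]))
y=-.086;X=np.array([np.cos(y),np.sin(y),0]);Y=np.array([-X[1],X[0],0]);Z=np.array([0,0,1.])
G=np.array(monitor.state()['eef_pos'])+[0,0,10]
for th in(-8,-4,0,4,8,15):
  t=np.radians(th);ex=X*np.cos(t)+Z*np.sin(t);ez=Z*np.cos(t)-X*np.sin(t);O=G-72*ex-21*ez
  print(th,[proj(K,T,O+a*ex+b*Y).round(1).tolist() for a,b in((-90,53),(-90,-53),(91,-53))])
plan((653.4,154.3,125,-.086),(653.4,154.3,70,-.086))
E
```

```text
{'t': 68.75, 'eef_pos': [677.77, 300.734, 113.527], 'tcp_rot': [3.141, 0.002, -0.086], 'ft_force': [0.174, -1.207, -1.541], 'opening': 0.46, 'grip_force': 30.0}
664 [239, 138] [247, 152] [291, 142]
-8 [[236.7, 132.2], [245.8, 146.7], [290.9, 142.3]]
-4 [[236.9, 134.8], [246.0, 149.3], [291.3, 142.0]]
0 [[237.4, 137.2], [246.4, 151.8], [291.6, 141.6]]
4 [[238.0, 139.6], [247.0, 154.2], [292.0, 141.2]]
8 [[238.8, 141.9], [247.8, 156.5], [292.3, 140.8]]
15 [[240.6, 145.6], [249.6, 160.3], [292.8, 140.1]]
(3, [-0.026, 0.329, -0.026, 0])
(1, [0.0, -0.0, 0.367, 0])
```

Request:
move_arm --moves '[-0.025, 0.2, 0, 0, -0.025, 0.3, 0, 0, -0.025, 0.3, 0, 0, -0.006, 0.18, 0, 0, 0, 0, 0.15, 0, 0, 0, 0, 0, 0, 0, 0, 0, 0, 0, 0, 0]'

```text
t: 69.8
eef_pos: [653.9, 156.0, 93.0]
tcp_rot: [-3.142, -0.001, -0.085]
ft_force: [-0.2, 0.5, -0.8]
opening: 0.462
grip_force: 30.0
```

```bash
python3 -c "
from plan import *
st();shot('side');st();plan((653.2,154.3,82,-.086),(653.2,154.3,64,-.086))"
```

```text
{'t': 69.8, 'eef_pos': [653.916, 155.994, 92.985], 'tcp_rot': [-3.142, -0.001, -0.085], 'ft_force': [-0.24, 0.535, -0.828], 'opening': 0.462, 'grip_force': 30.0}
{'t': 69.85, 'eef_pos': [653.888, 155.942, 93.058], 'tcp_rot': [-3.142, -0.001, -0.085], 'ft_force': [0.117, -0.885, -0.742], 'opening': 0.455, 'grip_force': 30.0}
(1, [-0.004, 0.011, 0.074, 0])
(1, [0.0, -0.0, 0.12, 0])
```

Request:
move_arm --moves '[-0.004, 0.011, 0.07, 0, 0, 0, 0, 0, 0, 0, 0.04, 0, 0, 0, 0.03, 0, 0, 0, 0, 0]'

```text
t: 70.47
eef_pos: [652.8, 153.9, 71.0]
tcp_rot: [3.141, 0.001, -0.086]
ft_force: [0.5, 0.7, -1.3]
opening: 0.46
grip_force: 30.0
```

Request:
move_arm --moves '[0, 0, 0.03, 0, 0, 0, 0, 0]'

```text
t: 70.72
eef_pos: [652.8, 153.9, 66.7]
tcp_rot: [3.141, 0.0, -0.086]
ft_force: [0.6, 0.8, -0.5]
opening: 0.46
grip_force: 30.0
```

Request:
move_arm --moves '[0, 0, 0.02, 0, 0, 0, 0, 0]'

```text
t: 70.97
eef_pos: [653.3, 154.0, 64.6]
tcp_rot: [-3.141, -0.001, -0.086]
ft_force: [-0.8, -0.7, 5.2]
opening: 0.46
grip_force: 30.0
```

Request:
move_arm --moves '[0, 0, 0, 0, 0, 0, 0, 0, 0, 0, -0.1, 0, 0, 0, -0.3, 0, 0, 0, -0.4, 0, 0, 0, -0.4, 0, -0.3, 0, 0, 0, -0.3, 0, 0, 0, 0, 0, 0, 0, 0, 0, 0, 0]' --claw 60

```text
t: 72.22
eef_pos: [563.8, 161.7, 245.1]
tcp_rot: [-3.141, -0.002, -0.086]
ft_force: [-0.3, 1.2, -0.6]
opening: 0.63
grip_force: 0.0
```

Request:
move_arm --moves '[-0.2, 0, 0, 0, 0, 0, 0, 0, 0, 0, 0, 0]'

```text
t: 72.6
eef_pos: [534.5, 164.2, 244.2]
tcp_rot: [-3.142, -0.001, -0.086]
ft_force: [-0.4, 0.3, 0.2]
opening: 0.634
grip_force: 0.0
```

```bash
python3 - <<'E'
from tilt import *
st();im,K,T=shot('wrist','w27.png')
h,s,v=[c.astype(int) for c in cv2.split(cv2.cvtColor(im,cv2.COLOR_RGB2HSV))]
for q,c,m in cc((s<50)&(v>140),1500):print('white',q,rect(m,K,T,56))
for q,c,m in cc((h>100)&(h<125)&(s>120),60):print('blue',q)
im,K,T=shot('side','s27.png');h,s,v=[c.astype(int) for c in cv2.split(cv2.cvtColor(im,cv2.COLOR_RGB2HSV))]
w=(s<45)&(v>110);w[:120]=0;w[230:]=0;w[:,:210]=0;w[:,320:]=0
l=max(cc(w,100),key=lambda a:a[0][4]);ys,xs=np.nonzero(l[2]);P=np.c_[xs,ys];f=lambda d:P[np.argmax(P@np.array(d))].tolist()
print(len(P),f([-1,0]),f([-.5,1]),f([1,.3]))
y=-.086;X=np.array([np.cos(y),np.sin(y),0]);Y=np.array([-X[1],X[0],0])
for zz in(53,59):
  O=np.array([581.3,160.2,zz]);print(zz,[proj(K,T,O+a*X+b*Y).round(1).tolist() for a,b in((-90,53),(-90,-53),(91,-53))])
# scene: pan, bystanders vs start
A=cv2.imread('pics/scene0.png');B,K,T=shot('scene','s27b.png');B=B[:,:,::-1]
d=np.abs(A.astype(int)-B).max(2)>40
for q,c,m in cc(cv2.morphologyEx(d.astype(np.uint8),cv2.MORPH_OPEN,np.ones((2,2))),12):print('diff',q)
hsv=cv2.cvtColor(B.astype(np.uint8),cv2.COLOR_BGR2HSV);dk=(hsv[:,:,2]<60);dk[:135]=0;dk[235:]=0;dk[:,:112]=0;dk[:,230:]=0
print('holes',[(q[:2].tolist(),int(q[4])) for q,c,m in cc(dk,6)])
E
```

```text
{'t': 72.6, 'eef_pos': [534.52, 164.163, 244.176], 'tcp_rot': [-3.142, -0.001, -0.086], 'ft_force': [-0.401, 0.299, 0.187], 'opening': 0.634, 'grip_force': 0.0}
white [  230     0    93   229 13079] ((619.3839111328125, 156.7757568359375), (106.41876983642578, 256.4693603515625), 84.9764633178711)
854 [249, 170] [257, 187] [304, 176]
53 [[247.6, 169.6], [257.4, 186.0], [304.1, 174.6]]
59 [[247.5, 168.3], [257.3, 184.7], [304.2, 173.3]]
diff [164   0  11  17 108]
diff [195   0  15  23 163]
diff [374   0  28  59 463]
diff [  316     0   206   298 20524]
diff [495   0  65  25 883]
diff [482   4   4   5  16]
diff [493   7   5   6  22]
diff [499  12   5   4  12]
diff [ 204   14  176  127 7737]
diff [514  17   6   3  14]
diff [215  19  10  13  85]
diff [236  20   9   5  31]
diff [226  28   7   5  19]
diff [192  37  11  18  83]
diff [232  40   9   9  48]
diff [387  55  27  28 305]
diff [196  61  10  10  59]
diff [417  61  12   5  41]
diff [419  66  18  11  60]
diff [418  86   5   4  13]
diff [377  93  47  21 207]
diff [375 107   4   5  12]
diff [362 111   6   6  15]
diff [ 353  118   64   54 1682]
diff [347 133   5  10  26]
diff [ 112  140  115   55 1112]
diff [216 148  13  12 122]
diff [ 115  154  103   95 2244]
diff [242 168  12  12 126]
diff [218 190  22  15  98]
diff [287 204  14  13 143]
diff [340 238  39  44 373]
diff [287 248  14  15 157]
diff [358 251  22  16 106]
diff [259 273  14  15 164]
diff [305 304  23  23 291]
diff [291 307  40  38 355]
holes [([113, 147], 11), ([127, 147], 68), ([132, 169], 9), ([163, 188], 8), ([156, 191], 26), ([211, 190], 11), ([171, 196], 9), ([164, 200], 27), ([183, 200], 28), ([201, 200], 7), ([155, 214], 37), ([164, 216], 30)]
```

```bash
python3 -c "
from h import *
print(order.job_done())"
```

```text
the job is handed in; nothing more can be done
None
```

The job is handed in: I poured all eight nuts into the scale pan, stood the empty tub back on its mat about 11 mm behind where it began, and seated the lid again. I saw the pan lower than at the start but took no reading that it is on its stop; the first lid lift came up level, so I put the lid back and tipped it properly. The driver and glue are where they were; I did not separately check the tape measure.

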